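# Tighten the truck wheel's four nuts crosswise with the T-wrench

### The arm

A 7-joint arm with a two-finger parallel gripper is mounted at the origin on the work surface. World frame = base frame: x ahead of the robot, y to its left, z up, the work surface at z = 0. Lengths are in m, angles in rad, forces in N, time in s.
With the tool pointing down it reaches from about 0.35 to 0.9 m from the base axis. Payload 8.1 kg.
Tool frame: the origin (TCP) lies on the centre line of the jaws, within the pads' length; the fingertips stand 14 mm ahead of it and the grasp point (between the pads) lies 5 mm behind it (arm.tip_reach is the distance from the TCP to the fingertips, in m); z points along the fingers, y is the direction in which the jaws open and shut (so a half turn about z gives the same grasp; the last joint's range is limited). The gripper opens to 92 mm and grips with 3 to 60 N. Pads are 19 mm wide; open, the fingers measure 130 mm over their backs; the gripper's body (75 mm by 190 mm) begins 47 mm behind the grasp point.
Start: joints at [-1.412, 0.434, 0.025, 1.573, -0.012, 1.134, -0.075], TCP at [0.162, 0.604, 0.241] pointing down, gripper open.
Joint ranges: [-2.62, 2.62], [-0.44, 2.09], [-1.27, 1.32], [0.08, 2.57], [-1.32, 4.46], [0.12, 2], [-2.74, 2.74]. Speed limits (rad/s): [2.22, 2.22, 3.01, 3.01, 3.14, 3.14, 3.14].

### API

Orientations are given as a rotation vector (axis times angle).
In Python, from cell import sensors, vision, arm, nets gives the robot as it stands.
- The arm moves only by the shell command python3 -m handwheel 'ROWS' [FORCE]. ROWS is JSON, a list of rows, each an object of numbers: "tx", "ty", "tz": the shift along the tool's x, y, z in cm; "wx", "wy", "wz": the turn, a rotation vector about the tool's x, y, z in degrees; "claw": the opening, from 0 (shut) to 1 (fully open). A call has 1 to 12 rows; each row is the pose to reach, as a shift and turn from the pose commanded when the call began, along the tool's axes at that moment; what a row does not reach only later rows make up. A row lasts 1/12 s, in which the tool goes at most 41.7 mm and 7.16 degrees, less where a joint would pass 70% of its speed; a pose out of reach is approached as far as the arm can. A call with a gripper value outside its range is refused whole. The fingers move at their own pace and stop on an object; FORCE is the grip in N (left out, the last holds). Time passes only in rows, so rows that repeat a pose let the fingers close. It gives the time, the measured TCP pose, the force and the opening at its end, in the units of the state.
- sensors.observe(): the state, without advancing time (a new reading comes with each control period).
- vision.get_image(name): name is "scene" or "top" or "wrist"; returns (picture, depth): 480x640x3 uint8, blue, green, red; 480x640 float32, m along the optical axis (not along the pixel's ray), 0 where there is no reading.
- vision.camera_model(name): a dict with "K" (3x3 intrinsics, pixels), "xyz" and "attitude" of the camera in the world; the wrist camera has in their place "hand_eye" (4x4, takes a point from camera to tool coordinates, whose origin is the TCP and whose axes are the flange's). Camera axes: x right, y down, z forward; pixel columns grow to the right and rows downward; lengths in m; the calibration is good to about 2 mm. A picture is of the moment at which its call begins: read the wrist's pose just before it. camera_model takes no time and is no camera call.
- arm.sign_off(): hands the job in, once; it reports no verdict.
Trained networks look in the newest picture that a camera, given by its name, has taken for a name from the list of things; names that differ only in an ending like _2 or _b are one class to them, and where a whole thing is asked for, a point or a joint stands for the part that bears it (a point fixed in the world has none). Each returns a list of dicts, best first, with "score" (0 to 1); they miss things now and then, are a little off and sometimes report something else, mostly with a low value. They report only what shows in the picture. A call takes as long as a camera call. They do not tell look-alikes from the thing itself.
- nets.cut_out(label, camera): "region" (480x640 bool, what is visible of it) and "uv" ([column, row] in pixels, amid what is visible of it).
The state is a dict: "clock": time; "joints": joint angles; "dq": joint speeds; "joint_efforts": joint torques, N m; "position": TCP position; "ee_rot": TCP orientation; "force": force on the tool from outside, world axes, zero at the start; "ft_torque": the same for the moment, N m; "width": opening from 0.0 (shut) to 1.0 (fully open).
Only numpy, scipy, OpenCV 4.12 (cv2) and the standard library are available. Lean on these libraries where they do the work, as an engineer would, in place of code of your own. Each camera call takes 0.05 s, during which the arm holds its last target.

### The job

Tighten the four nuts of the truck wheel clockwise with the T-handle socket wrench, in cross order (after one nut go to the one opposite) and in two passes: first turn every nut about half a flat (30 degrees), then go round crosswise again and pull each one home until you feel it go firm, keeping the wrench upright on the nut and without straining the studs. Then stand the wrench gently back in the middle bay of the caddy, and leave the tray, the tin and the carton alone.

Things in the scene. Friction and masses are not known exactly. Their poses are not given: they have to be found in the camera images.
- wheel: Solid-tyred truck wheel lying flat on the bench, 300 mm across, 77 mm high over the black tyre; heavy, it does not shift. Origin at the centre of its underside, z up its axle. Face of the blue centre disc (150 mm across): 82 mm above the bench; steel hub cap (45 mm across): 92 mm. Four studs on a 100 mm circle, their ends 102 mm above the bench, each with its nut.
- caddy: Red steel tool caddy, 74 x 206 x 50 mm, fixed on the bench beside the wheel, with three open bays in a row along its y axis (floor and walls 4 mm); origin at the centre of its underside. Spare sockets and marker pens stand in the outer bays, up to 75 mm high.
- caddy_bay (a point): Centre of the floor of the caddy's middle bay, 66 x 63 mm, 46 mm deep, 4 mm above the bench: the wrench's place.
- wrench: Loose T-handle socket wrench, 0.4 kg, 125 mm tall, standing upright on its socket in the caddy's middle bay. Origin at the centre of the socket's mouth (its underside), z up the shaft, x along the handle bar. The socket is 33 mm across outside, 37 mm tall, with a six-sided hole 23.2 mm across flats and 23 mm deep, a flat square to x: it goes on every 60 degrees, with about 6 degrees of play.
- wrench_grip (a point): Middle of the wrench's black handle bar, on the shaft's axis, 115 mm above the socket's mouth. The bar is 120 mm long (along x), 18 mm wide, 20 mm deep, wider than the 14 mm shaft below it, so it can be taken from above across its middle. Axes as wrench.
- nut_tray: Bystander: open grey tray of spare nuts, 110 x 85 x 32 mm; origin at the centre of its underside.
- grease_tin: Bystander: green tin, 72 mm across, 62 mm high; origin at the centre of its underside.
- carton: Bystander: closed cardboard carton, 90 x 120 x 58 mm; origin at the centre of its underside.
- nut1_top (a point): Centre of the top of wheel nut 1, on the wheel's +x side; 99 mm above the bench. Hexagon 22 mm across flats, 14.5 mm high on a washer, its top 3 mm chamfered; x axis square to one of its flats, z up, turning with the nut. Fully on, the socket rests on the washer, its mouth 14.5 mm below this point (84.5 mm above the bench).
- nut1 (a joint): Turn of nut 1, rad, clockwise from above (tightening); 0 to 0.12 at the start. It takes 0.3 N m to turn (the stud gives 0.08 rad and springs back). Between 0.85 and 1.15 rad, a different place for each nut, it meets its seat and goes firm: the nut stops, only the stud winds up, 0.4 N m per further 0.1 rad of wrench, and springs back when let go. 0.5 to 0.6 N m is tight; by 1 N m the stud is strained.
- nut2_top (a point): Centre of the top of wheel nut 2, on the wheel's +y side, between 1 and 3; 99 mm above the bench. Hexagon 22 mm across flats, 14.5 mm high on a washer, its top 3 mm chamfered; x axis square to one of its flats, z up, turning with the nut. Fully on, the socket rests on the washer, its mouth 14.5 mm below this point (84.5 mm above the bench).
- nut2 (a joint): Turn of nut 2, rad, clockwise from above (tightening); 0 to 0.12 at the start. It takes 0.3 N m to turn (the stud gives 0.08 rad and springs back). Between 0.85 and 1.15 rad, a different place for each nut, it meets its seat and goes firm: the nut stops, only the stud winds up, 0.4 N m per further 0.1 rad of wrench, and springs back when let go. 0.5 to 0.6 N m is tight; by 1 N m the stud is strained.
- nut3_top (a point): Centre of the top of wheel nut 3, on the wheel's -x side, opposite 1; 99 mm above the bench. Hexagon 22 mm across flats, 14.5 mm high on a washer, its top 3 mm chamfered; x axis square to one of its flats, z up, turning with the nut. Fully on, the socket rests on the washer, its mouth 14.5 mm below this point (84.5 mm above the bench).
- nut3 (a joint): Turn of nut 3, rad, clockwise from above (tightening); 0 to 0.12 at the start. It takes 0.3 N m to turn (the stud gives 0.08 rad and springs back). Between 0.85 and 1.15 rad, a different place for each nut, it meets its seat and goes firm: the nut stops, only the stud winds up, 0.4 N m per further 0.1 rad of wrench, and springs back when let go. 0.5 to 0.6 N m is tight; by 1 N m the stud is strained.
- nut4_top (a point): Centre of the top of wheel nut 4, on the wheel's -y side, opposite 2; 99 mm above the bench. Hexagon 22 mm across flats, 14.5 mm high on a washer, its top 3 mm chamfered; x axis square to one of its flats, z up, turning with the nut. Fully on, the socket rests on the washer, its mouth 14.5 mm below this point (84.5 mm above the bench).
- nut4 (a joint): Turn of nut 4, rad, clockwise from above (tightening); 0 to 0.12 at the start. It takes 0.3 N m to turn (the stud gives 0.08 rad and springs back). Between 0.85 and 1.15 rad, a different place for each nut, it meets its seat and goes firm: the nut stops, only the stud winds up, 0.4 N m per further 0.1 rad of wrench, and springs back when let go. 0.5 to 0.6 N m is tight; by 1 N m the stud is strained.
Not all that is in view belongs to the job. What is shaped like the wrench but blue is not meant. Of the things shaped like the caddy, the red one is meant.

How it is judged:
By the outcome, as a careful person would: the job done as asked, in the order asked, and still so for the second after the job is handed in, with the robot touching nothing.
It also fails if it takes over 72 s, if anything falls off the work surface, if the arm or the gripper's body presses on something with over 40 N, if the wrist force passes 120 N, or if a joint passes its speed limit or range.

## Working session

There is one attempt and no reset: what is moved stays moved. The work goes in short steps, Python scripts to look and compute and a shell command to move; the robot and the scene stay as the last step left them, time stands still between calls to the robot, and variables do not carry over. Pictures are saved under pics/ and viewed, and the job is handed in when it is done.

```bash
ls; mkdir -p pics
python3 - <<'E'
from cell import sensors, vision, arm, nets
import cv2
print(sensors.observe()); print(arm.tip_reach)
for n in ("scene","top","wrist"):
    im,d=vision.get_image(n); cv2.imwrite(f"pics/{n}0.png",im); print(n,vision.camera_model(n))
E
```

```text
pics
{'clock': 0.0, 'joints': array([-1.41158139,  0.43521442,  0.0249659 ,  1.57404987, -0.0115875 ,
        1.13401169, -0.07510113]), 'dq': array([-7.30341750e-04, -3.00644351e-04, -1.40511353e-03, -4.01645446e-05,
       -3.26431044e-04,  2.98365059e-03, -9.92437014e-04]), 'joint_efforts': array([-2.70514602e-04, -6.67854381e+01,  9.85001698e-01, -3.14455068e+01,
       -6.05170336e-02,  4.29061381e-02,  1.55877533e-04]), 'position': array([0.16170138, 0.60323324, 0.23996847]), 'ee_rot': array([-4.10168753e-01, -3.11464712e+00,  2.41530149e-03]), 'force': array([-0.07932103,  0.36192586, -0.42587415]), 'ft_torque': array([-0.0020581 ,  0.01892135,  0.00170737]), 'width': 1.0010964471760202}
0.014
scene {'K': array([[616.66028721,   0.        , 310.84359106],
       [  0.        , 616.66028721, 247.83388373],
       [  0.        ,   0.        ,   1.        ]]), 'xyz': array([ 1.34361065, -0.55480106,  1.29538171]), 'attitude': array([-2.26362104, -1.03984844,  0.39344441])}
top {'K': array([[463.97595638,   0.        , 322.13823772],
       [  0.        , 463.97595638, 241.38483906],
       [  0.        ,   0.        ,   1.        ]]), 'xyz': array([0.33211755, 0.05912374, 1.17702867]), 'attitude': array([-2.11108294,  2.10333114, -0.22406903])}
wrist {'K': array([[335.4745712 ,   0.        , 316.7927269 ],
       [  0.        , 335.4745712 , 234.21124723],
       [  0.        ,   0.        ,   1.        ]]), 'hand_eye': array([[-4.75063158e-05, -9.50004585e-01, -3.12235947e-01,
         8.34435636e-02],
       [ 9.99999013e-01, -4.83556191e-04,  1.31911246e-03,
        -8.57896162e-05],
       [-1.40414651e-03, -3.12235576e-01,  9.50003670e-01,
        -1.44237510e-01],
       [ 0.00000000e+00,  0.00000000e+00,  0.00000000e+00,
         1.00000000e+00]])}
```

View pics/top0.png

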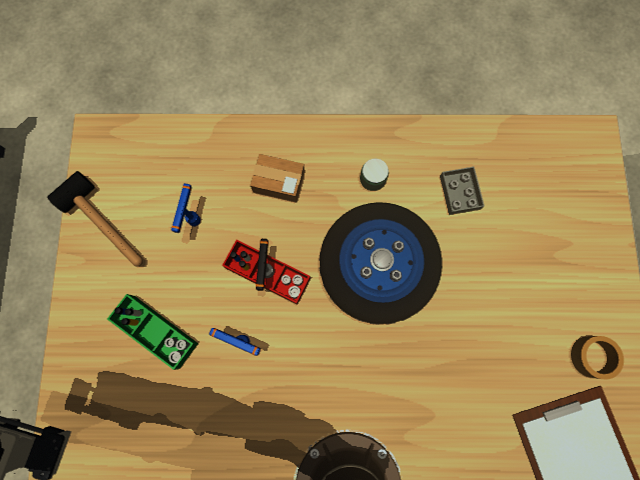

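View pics/scene0.png

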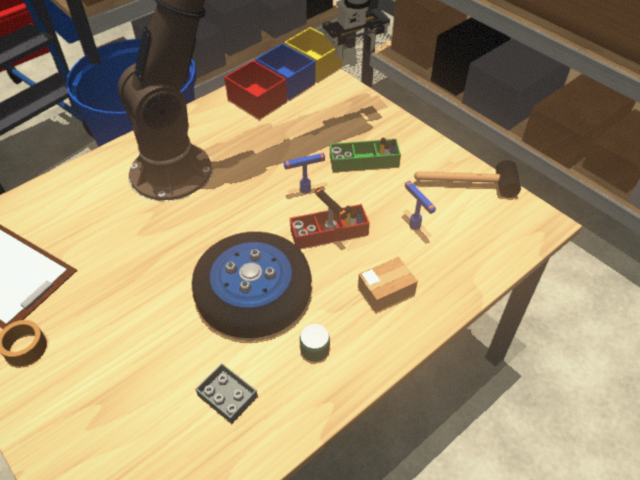

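View pics/wrist0.png

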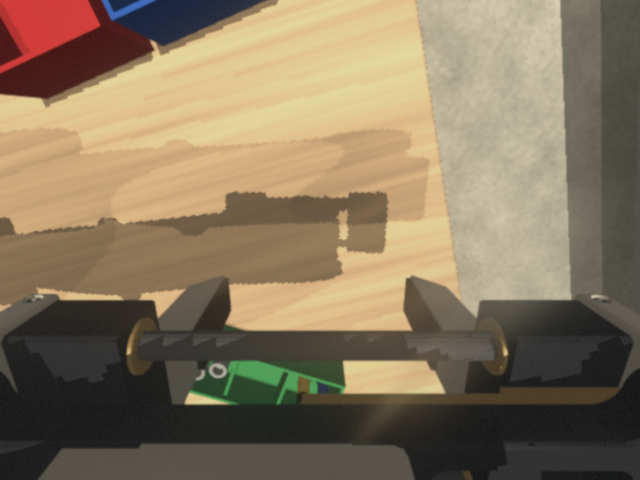

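```bash
cat > h.py <<'E'
from cell import sensors, vision, arm, nets
import numpy as np, cv2
from scipy.spatial.transform import Rotation as R
def pose(cam,st=None):
    m=vision.camera_model(cam)
    if 'xyz' in m: return m['K'],R.from_rotvec(m['attitude']).as_matrix(),np.array(m['xyz'])
    st=st or sensors.observe()
    T=np.eye(4);T[:3,:3]=R.from_rotvec(st['ee_rot']).as_matrix();T[:3,3]=st['position']
    T=T@m['hand_eye']; return m['K'],T[:3,:3],T[:3,3]
def ray_z(P,uv,z):
    K,Rm,t=P; uv=np.atleast_2d(np.asarray(uv,float))
    d=(Rm@np.linalg.inv(K)@np.c_[uv,np.ones(len(uv))].T).T
    s=(z-t[2])/d[:,2]; return t+d*s[:,None]
def depth_pts(P,mask,d):
    K,Rm,t=P; v,u=np.nonzero(mask&(d>0)); z=d[v,u]
    return (Rm@(np.linalg.inv(K)@np.c_[u,v,np.ones(len(u))].T*z)).T+t
def proj(P,X):
    K,Rm,t=P; X=np.atleast_2d(X); c=(X-t)@Rm; p=(K@c.T).T; return p[:,:2]/p[:,2:]
E
python3 - <<'E'
from h import *
for cam in ("top","scene"):
    im,d=vision.get_image(cam);P=pose(cam)
    for lab in ("wheel","caddy","wrench","nut1_top","nut_tray","grease_tin","carton"):
        for r in nets.cut_out(lab,cam):
            X=depth_pts(P,r['region'],d)
            if len(X)==0: continue
            zt=np.percentile(X[:,2],90); top=X[X[:,2]>zt-.01]
            print(cam,lab,round(r['score'],2),np.round(r['uv']),r['region'].sum(),'med',np.round(np.median(X,0),3),'top z',round(zt,3),'topmean',np.round(top.mean(0),3), 'yaw',round(np.degrees(cv2.minAreaRect(top[:,:2].astype(np.float32)*1000)[2]),1),np.round(cv2.minAreaRect(top[:,:2].astype(np.float32)*1000)[:2],0).tolist() if 0 else cv2.minAreaRect(top[:,:2].astype(np.float32)*1000)[:2])
E
```

```text
top wheel 0.73 [382. 263.] 11791 med [ 0.518 -0.078  0.076] top z 0.084 topmean [ 0.523 -0.08   0.079] yaw 4892.3 ((526.9581298828125, -80.06632995605469), (278.913818359375, 279.1201171875))
top caddy 0.76 [153. 332.] 3071 med [0.357 0.479 0.026] top z 0.051 topmean [0.362 0.481 0.052] yaw 3192.0 ((357.6522216796875, 473.3261413574219), (208.11767578125, 75.36067199707031))
top caddy 0.69 [272. 276.] 2248 med [0.504 0.188 0.02 ] top z 0.051 topmean [0.506 0.207 0.053] yaw 3661.4 ((504.03289794921875, 200.07733154296875), (205.96807861328125, 74.36836242675781))
top caddy 0.61 [364. 242.] 56 med [ 0.559 -0.046  0.096] top z 0.101 topmean [ 0.561 -0.048  0.098] yaw 4521.8 ((561.67041015625, -47.8550910949707), (22.612751007080078, 13.19967269897461))
top wrench 0.89 [237. 342.] 528 med [0.336 0.252 0.124] top z 0.127 topmean [0.334 0.255 0.125] yaw 3853.7 ((333.6702575683594, 256.5500793457031), (120.34504699707031, 18.275005340576172))
top wrench 0.8 [263. 270.] 588 med [0.505 0.199 0.127] top z 0.131 topmean [0.507 0.2   0.129] yaw 4952.9 ((506.9891052246094, 200.579833984375), (18.
[... 2845 characters left out ...]
.116  0.098] yaw 3043.3 ((490.0103454589844, -115.9439926147461), (23.436073303222656, 14.561915397644043))
scene nut_tray 0.72 [226. 393.] 2101 med [ 0.718 -0.3    0.011] top z 0.031 topmean [ 0.723 -0.303  0.029] yaw 556.0 ((721.4344482421875, -301.7505187988281), (113.05016326904297, 87.74085998535156))
scene grease_tin 0.82 [313. 342.] 985 med [ 0.769 -0.082  0.059] top z 0.065 topmean [ 0.761 -0.073  0.062] yaw 2787.4 ((760.0076904296875, -73.02959442138672), (65.33782958984375, 68.29393005371094))
scene carton 0.68 [385. 283.] 2059 med [0.761 0.167 0.057] top z 0.062 topmean [0.751 0.175 0.059] yaw 4401.6 ((749.2089233398438, 178.35406494140625), (124.3570327758789, 93.42371368408203))
```

```bash
cat >> h.py <<'E'
def down(yaw_deg):  # tool x at world angle yaw, z down
    a=np.radians(yaw_deg); return np.array([[np.cos(a),np.sin(a),0],[np.sin(a),-np.cos(a),0],[0,0,-1.]])
def delta(p,yaw,st=None):
    st=st or sensors.observe(); Rc=R.from_rotvec(st['ee_rot']).as_matrix()
    t=Rc.T@(np.array(p)-st['position'])*100; w=np.degrees(R.from_matrix(Rc.T@down(yaw)).as_rotvec())
    return np.round(t,2),np.round(w,2)
def toolyaw(st=None):
    st=st or sensors.observe(); Rc=R.from_rotvec(st['ee_rot']).as_matrix()
    return np.degrees(np.arctan2(Rc[1,0],Rc[0,0])), np.degrees(np.arccos(-Rc[2,2]))
def show():
    st=sensors.observe(); print('t',round(st['clock'],2),'p',np.round(st['position'],4),'yaw/tilt',np.round(toolyaw(st),2),'F',np.round(st['force'],2),'M',np.round(st['ft_torque'],3),'w',round(st['width'],3),'q',np.round(st['joints'],2))
E
python3 - <<'E'
from h import *
show(); print(delta([.507,.2,.26],176.4))
im,d=vision.get_image("top"); c=cv2.resize(im[200:380,90:330],None,fx=3,fy=3); cv2.imwrite("pics/crop1.png",c)
E
```

```text
t 0.95 p [0.1617 0.6037 0.2407] yaw/tilt [165.   0.] F [0.29 0.08 0.84] M [-0.004  0.006  0.064] w 0.998 q [-1.41  0.43  0.02  1.57 -0.01  1.13 -0.08]
(array([-43.8 , -30.06,  -1.93]), array([ -0. ,  -0. , -11.4]))
```

View pics/crop1.png

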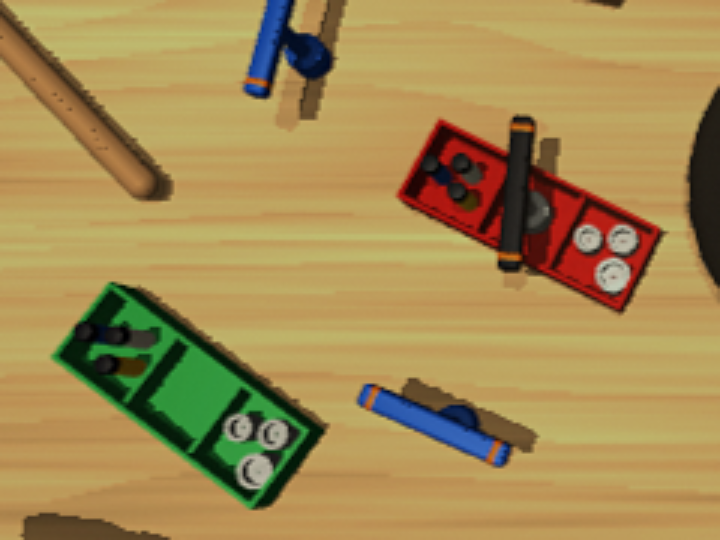

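Candidates: black-handled wrench at top-px (263,265), in the red caddy (267,270) – the one meant; the blue ones at (183,208), (235,341) and the green caddy (153,332) are look-alikes. Crop confirms it.

```bash
python3 -m handwheel '[{"tx":-22,"ty":-15,"tz":-2,"wz":-5,"claw":1},{"tx":-43.8,"ty":-30.06,"tz":-2,"wz":-11.4,"claw":1},{"tx":-43.8,"ty":-30.06,"tz":-2,"wz":-11.4,"claw":1},{"tx":-43.8,"ty":-30.06,"tz":-2,"wz":-11.4,"claw":1},{"tx":-43.8,"ty":-30.06,"tz":-2,"wz":-11.4,"claw":1},{"tx":-43.8,"ty":-30.06,"tz":-2,"wz":-11.4,"claw":1},{"tx":-43.8,"ty":-30.06,"tz":-2,"wz":-11.4,"claw":1},{"tx":-43.8,"ty":-30.06,"tz":-2,"wz":-11.4,"claw":1},{"tx":-43.8,"ty":-30.06,"tz":-2,"wz":-11.4,"claw":1},{"tx":-43.8,"ty":-30.06,"tz":-2,"wz":-11.4,"claw":1},{"tx":-43.8,"ty":-30.06,"tz":-2,"wz":-11.4,"claw":1},{"tx":-43.8,"ty":-30.06,"tz":-2,"wz":-11.4,"claw":1}]' 30
python3 - <<'E'
from h import *
show(); print(delta([.507,.2,.26],176.4))
E
```

```text
t 1.0 p [0.1618 0.6037 0.2407] yaw/tilt [164.99   0.  ] F [ 0.83 -0.47  0.23] M [0.001 0.01  0.056] w 1.004 q [-1.41  0.43  0.02  1.57 -0.01  1.13 -0.08]
(array([-43.8 , -30.06,  -1.93]), array([  0.  ,   0.  , -11.41]))invalid input
```

```bash
python3 -m handwheel '[{"tx":-4,"ty":-3,"tz":0,"wx":0,"wy":0,"wz":-5,"claw":1}]' 30; python3 -m handwheel --help | head -30
```

```text
clock: 1.08
position: [0.1805, 0.5759, 0.2403]
ee_rot: [-0.261, -3.126, -0.005]
force: [-0.5, -0.1, 0.3]
width: 0.996invalid input: not JSON, or not a number
```

Run:
```python
from h import *
show(); print(delta([.507,.2,.26],176.4))
```

```text
t 1.08 p [0.1805 0.5759 0.2403] yaw/tilt [170.45   0.3 ] F [-0.48 -0.13  0.35] M [0.021 0.042 0.003] w 0.996 q [-1.36  0.4   0.    1.63 -0.01  1.11  0.06]
(array([-38.42, -31.65,  -2.23]), array([ 0.17, -0.25, -5.95]))
```

```bash
python3 -m handwheel '[{"tx":-38.4,"ty":-31.6,"tz":-2,"wx":0,"wy":0,"wz":-5.5,"claw":1},{"tx":-38.4,"ty":-31.6,"tz":-2,"wx":0,"wy":0,"wz":-5.5,"claw":1},{"tx":-38.4,"ty":-31.6,"tz":-2,"wx":0,"wy":0,"wz":-5.5,"claw":1},{"tx":-38.4,"ty":-31.6,"tz":-2,"wx":0,"wy":0,"wz":-5.5,"claw":1},{"tx":-38.4,"ty":-31.6,"tz":-2,"wx":0,"wy":0,"wz":-5.5,"claw":1},{"tx":-38.4,"ty":-31.6,"tz":-2,"wx":0,"wy":0,"wz":-5.5,"claw":1},{"tx":-38.4,"ty":-31.6,"tz":-2,"wx":0,"wy":0,"wz":-5.5,"claw":1},{"tx":-38.4,"ty":-31.6,"tz":-2,"wx":0,"wy":0,"wz":-5.5,"claw":1},{"tx":-38.4,"ty":-31.6,"tz":-2,"wx":0,"wy":0,"wz":-5.5,"claw":1},{"tx":-38.4,"ty":-31.6,"tz":-2,"wx":0,"wy":0,"wz":-5.5,"claw":1},{"tx":-38.4,"ty":-31.6,"tz":-2,"wx":0,"wy":0,"wz":-5.5,"claw":1},{"tx":-38.4,"ty":-31.6,"tz":-2,"wx":0,"wy":0,"wz":-5.5,"claw":1}]' 30
python3 - <<'E'
from h import *
show(); print(delta([.507,.2,.26],176.4))
E
```

```text
clock: 2.08
position: [0.512, 0.1909, 0.2612]
ee_rot: [0.124, 3.138, 0.0]
force: [1.1, 0.4, 0.2]
width: 0.997
t 2.08 p [0.512  0.1909 0.2612] yaw/tilt [1.7547e+02 5.0000e-02] F [1.05 0.42 0.18] M [ 0.075 -0.018  0.   ] w 0.997 q [-0.62  0.29  0.21  1.75 -0.07  1.11  1.1 ]
(array([0.57, 0.87, 0.12]), array([ 0.02,  0.05, -0.93]))
```

```bash
cat > w.py <<'E'
from h import *
import sys
# measure the wrench's bar with the wrist camera
st=sensors.observe(); P=pose('wrist',st); im,d=vision.get_image('wrist'); cv2.imwrite(sys.argv[1],im)
print('moved?',np.round(sensors.observe()['position']-st['position'],4))
for r in nets.cut_out('wrench','wrist'):
    X=depth_pts(P,r['region'],d); T=X[(X[:,2]>.12)&(X[:,2]<.14)]
    if len(T)<20: print(r['score'],r['uv'],len(T));continue
    b=cv2.minAreaRect(T[:,:2].astype(np.float32)*1000); print(r['score'],r['uv'],np.round(T.mean(0),4),b)
show()
E
python3 w.py pics/w1.png
```

```text
moved? [ 0.0052 -0.0079  0.0005]
0.95 [385.0, 16.1] [0.3565 0.2942 0.1243] ((357.1883544921875, 288.49322509765625), (48.146087646484375, 12.88786506652832), 84.28465270996094)
0.74 [328.3, 210.1] [0.5044 0.2008 0.1288] ((508.7402038574219, 200.76046752929688), (18.26217269897461, 118.41063690185547), 86.2032470703125)
0.62 [26.1, 279.3] 0
0.59 [501.2, 285.7] [0.5939 0.4039 0.1245] ((595.2062377929688, 405.57421875), (18.643278121948242, 19.341184616088867), 82.6954574584961)
t 2.18 p [0.5151 0.186  0.2613] yaw/tilt [174.91   0.24] F [-0.51  0.88  0.11] M [ 0.01  -0.028 -0.04 ] w 1.0 q [-0.61  0.29  0.21  1.75 -0.06  1.11  1.1 ]
```

View pics/w1.png

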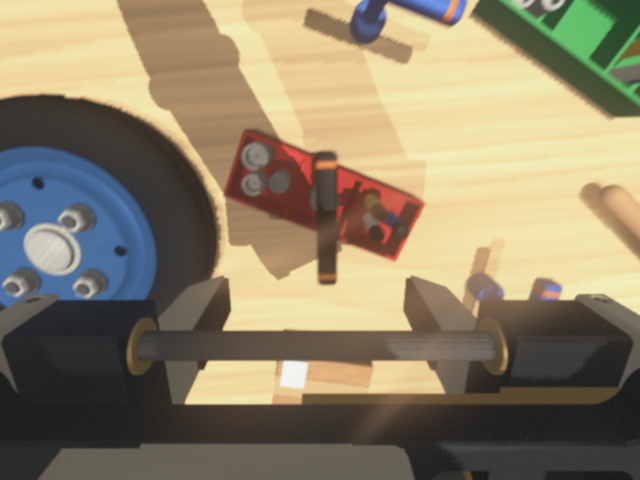

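```bash
python3 w.py pics/w2.png
```

```text
moved? [-0.0023  0.0036 -0.0004]
0.69 [380.8, 14.3] [0.3599 0.2978 0.1239] ((359.8274841308594, 293.3916931152344), (34.63341522216797, 7.697571277618408), 83.21116638183594)
0.59 [512.8, 285.9] [0.5966 0.4035 0.1246] ((598.645263671875, 404.82379150390625), (18.500293731689453, 25.63212776184082), 80.87957000732422)
0.56 [332.8, 205.9] [0.5042 0.2006 0.1289] ((508.4585266113281, 200.78619384765625), (18.283401489257812, 117.84576416015625), 86.2804183959961)
0.52 [311.9, 190.6] 0
t 2.28 p [0.5113 0.192  0.2607] yaw/tilt [175.32   0.  ] F [ 0.03 -0.   -1.  ] M [-0.     0.061  0.05 ] w 1.0 q [-0.62  0.29  0.21  1.75 -0.07  1.11  1.1 ]
```

```bash
python3 -c "
from h import *
show(); print(delta([.5075,.2005,.26],176.3))"; python3 -m handwheel '[{"tx":0.5,"ty":0.8,"tz":0,"wx":0,"wy":0,"wz":-1,"claw":1},{"tx":0.5,"ty":0.8,"tz":4,"wx":0,"wy":0,"wz":-1,"claw":1},{"tx":0.5,"ty":0.8,"tz":7,"wx":0,"wy":0,"wz":-1,"claw":1},{"tx":0.5,"ty":0.8,"tz":9,"wx":0,"wy":0,"wz":-1,"claw":1},{"tx":0.5,"ty":0.8,"tz":10,"wx":0,"wy":0,"wz":-1,"claw":1},{"tx":0.5,"ty":0.8,"tz":10,"wx":0,"wy":0,"wz":-1,"claw":1}]' 30
python3 -c "
from h import *
show(); print(delta([.5075,.2005,.114],176.3))"
```

```text
t 2.28 p [0.5113 0.192  0.2607] yaw/tilt [175.32   0.  ] F [ 0.03 -0.   -1.  ] M [-0.     0.061  0.05 ] w 1.0 q [-0.62  0.29  0.21  1.75 -0.07  1.11  1.1 ]
(array([0.45, 0.81, 0.07]), array([ 0.  ,  0.  , -0.98]))
clock: 2.78
position: [0.5041, 0.2029, 0.1588]
ee_rot: [-0.09, -3.136, 0.002]
force: [0.4, -0.7, 0.8]
width: 1.0
t 2.78 p [0.5041 0.2029 0.1588] yaw/tilt [176.7    0.23] F [ 0.44 -0.66  0.78] M [ 0.089 -0.005 -0.047] w 1.0 q [-0.62  0.39  0.18  1.88 -0.09  0.88  1.12]
(array([-0.37, -0.21,  4.48]), array([-0.08, -0.22,  0.4 ]))
```

```bash
python3 -m handwheel '[{"tx":0,"ty":0,"tz":0,"wx":0,"wy":0,"wz":0,"claw":1},{"tx":0,"ty":0,"tz":0,"wx":0,"wy":0,"wz":0,"claw":1},{"tx":0,"ty":0,"tz":0,"wx":0,"wy":0,"wz":0,"claw":1}]' 30
python3 -c "
from h import *
show(); print(delta([.5075,.2005,.114],176.3))"
```

```text
clock: 3.03
position: [0.5072, 0.2022, 0.1623]
ee_rot: [0.095, 3.138, 0.002]
force: [-0.3, -0.4, -0.4]
width: 1.0
t 3.03 p [0.5072 0.2022 0.1623] yaw/tilt [1.7653e+02 1.5000e-01] F [-0.25 -0.38 -0.42] M [-0.023 -0.019  0.001] w 1.0 q [-0.61  0.39  0.18  1.88 -0.09  0.88  1.12]
(array([-0.03, -0.17,  4.83]), array([0.09, 0.13, 0.23]))
```

```bash
python3 -m handwheel '[{"tx":0,"ty":-0.15,"tz":1.5,"wx":0,"wy":0,"wz":0,"claw":1},{"tx":0,"ty":-0.15,"tz":3,"wx":0,"wy":0,"wz":0,"claw":1},{"tx":0,"ty":-0.15,"tz":4.2,"wx":0,"wy":0,"wz":0,"claw":1},{"tx":0,"ty":-0.15,"tz":4.8,"wx":0,"wy":0,"wz":0,"claw":1},{"tx":0,"ty":-0.15,"tz":4.8,"wx":0,"wy":0,"wz":0,"claw":1},{"tx":0,"ty":-0.15,"tz":4.8,"wx":0,"wy":0,"wz":0,"claw":1},{"tx":0,"ty":-0.15,"tz":4.8,"wx":0,"wy":0,"wz":0,"claw":1},{"tx":0,"ty":-0.15,"tz":4.8,"wx":0,"wy":0,"wz":0,"claw":1}]' 20
python3 -c "
from h import *
show(); print(delta([.5075,.2005,.114],176.3))"
```

```text
clock: 3.7
position: [0.5069, 0.2002, 0.1137]
ee_rot: [0.096, 3.139, 0.001]
force: [-0.3, 0.5, -0.9]
width: 1.002
t 3.7 p [0.5069 0.2002 0.1137] yaw/tilt [1.765e+02 9.000e-02] F [-0.32  0.54 -0.85] M [-0.018  0.034 -0.004] w 1.002 q [-0.6   0.45  0.17  1.93 -0.11  0.77  1.14]
(array([-0.06,  0.03, -0.03]), array([0.05, 0.08, 0.2 ]))
```

Well placed. Close with 60 N grip.

```bash
python3 -m handwheel '[{"tx":0,"ty":0,"tz":0,"wx":0,"wy":0,"wz":0,"claw":0.4},{"tx":0,"ty":0,"tz":0,"wx":0,"wy":0,"wz":0,"claw":0.25},{"tx":0,"ty":0,"tz":0,"wx":0,"wy":0,"wz":0,"claw":0.1},{"tx":0,"ty":0,"tz":0,"wx":0,"wy":0,"wz":0,"claw":0},{"tx":0,"ty":0,"tz":0,"wx":0,"wy":0,"wz":0,"claw":0},{"tx":0,"ty":0,"tz":0,"wx":0,"wy":0,"wz":0,"claw":0}]' 60
python3 - <<'E'
from h import *
show()
# nut measurement from top and scene + wrist
for cam in ("top","scene"):
    im,d=vision.get_image(cam);P=pose(cam); cv2.imwrite(f"pics/{cam}2.png",im)
    for lab in ("nut1_top",):
        for r in nets.cut_out(lab,cam):
            X=depth_pts(P,r['region'],d); T=X[X[:,2]>.094]
            if len(T)<10: continue
            print(cam,np.round(r['score'],2),np.round(r['uv']),len(X),np.round(T.mean(0),4),np.round(cv2.minEnclosingCircle(T[:,:2].astype(np.float32)*1000)[0],1))
P=pose('top'); im=cv2.imread('pics/top2.png'); cv2.imwrite('pics/crop2.png',cv2.resize(im[195:330,315:450],None,fx=4.4,fy=4.4,interpolation=cv2.INTER_CUBIC))
E
```

```text
clock: 4.2
position: [0.5063, 0.1999, 0.1127]
ee_rot: [0.096, 3.14, 0.0]
force: [0.2, 0.3, 0.0]
width: 0.61
t 4.2 p [0.5063 0.1999 0.1127] yaw/tilt [176.5   0. ] F [0.2  0.31 0.02] M [-0.011 -0.014  0.052] w 0.61 q [-0.6   0.45  0.17  1.93 -0.11  0.77  1.14]
scene 0.54 [232. 268.] 85 [ 0.4912 -0.1156  0.0981] [ 487.9 -114. ]
```

View pics/crop2.png

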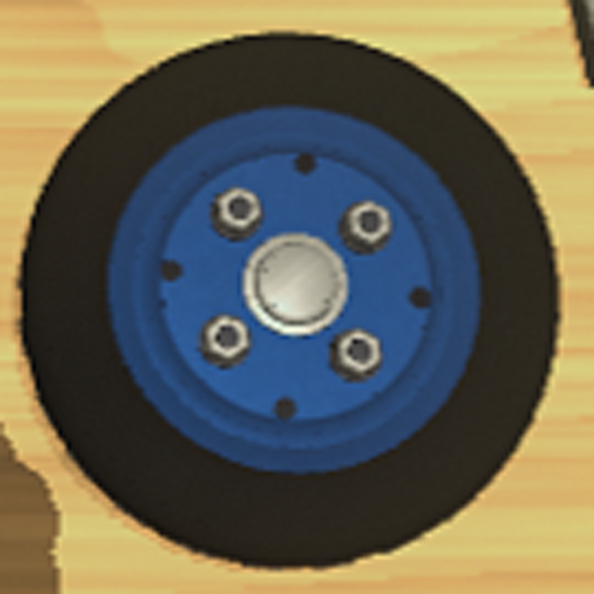

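```bash
python3 -m handwheel '[{"tx":0,"ty":0,"tz":0,"wx":0,"wy":0,"wz":0,"claw":0},{"tx":0,"ty":0,"tz":0,"wx":0,"wy":0,"wz":0,"claw":0},{"tx":0,"ty":0,"tz":0,"wx":0,"wy":0,"wz":0,"claw":0},{"tx":0,"ty":0,"tz":0,"wx":0,"wy":0,"wz":0,"claw":0},{"tx":0,"ty":0,"tz":0,"wx":0,"wy":0,"wz":0,"claw":0},{"tx":0,"ty":0,"tz":0,"wx":0,"wy":0,"wz":0,"claw":0},{"tx":0,"ty":0,"tz":0,"wx":0,"wy":0,"wz":0,"claw":0},{"tx":0,"ty":0,"tz":0,"wx":0,"wy":0,"wz":0,"claw":0},{"tx":0,"ty":0,"tz":0,"wx":0,"wy":0,"wz":0,"claw":0}]' 60
python3 - <<'E'
from h import *
show()
P=pose('top')
uv=np.array([[239,210],[370,222],[357,353],[226,339]])/4.4+[315,195]
N=ray_z(P,uv,.099); print(np.round(N,4), np.round(N.mean(0),4)); print(np.round(ray_z(P,[[382.0,259.5]],.092),4))
C=N.mean(0); print(np.round(np.linalg.norm(N-C,axis=1)*1000,1), np.round(np.degrees(np.arctan2(*(N-C)[:,1::-1].T)),1))
E
```

```text
clock: 5.15
position: [0.5063, 0.1999, 0.1127]
ee_rot: [0.096, 3.14, 0.0]
force: [0.1, -0.0, -0.7]
width: 0.193
t 5.15 p [0.5063 0.1999 0.1127] yaw/tilt [1.7649e+02 1.0000e-02] F [ 0.12 -0.04 -0.7 ] M [ 0.025 -0.005  0.017] w 0.193 q [-0.6   0.45  0.17  1.93 -0.11  0.77  1.14]
[[ 0.5639 -0.0499  0.099 ]
 [ 0.5575 -0.1204  0.099 ]
 [ 0.4863 -0.1112  0.099 ]
 [ 0.4936 -0.0417  0.099 ]] [ 0.5253 -0.0808  0.099 ]
[[ 0.5248 -0.0799  0.092 ]]
[49.4 51.  49.5 50.4] [  38.7  -50.9 -142.   129.1]
```

```bash
python3 -m handwheel '[{"tx":0,"ty":0,"tz":-0.7,"wx":0,"wy":0,"wz":0,"claw":0},{"tx":0,"ty":0,"tz":-2.5,"wx":0,"wy":0,"wz":0,"claw":0},{"tx":0,"ty":0,"tz":-5,"wx":0,"wy":0,"wz":0,"claw":0},{"tx":0,"ty":0,"tz":-8,"wx":0,"wy":0,"wz":0,"claw":0},{"tx":0,"ty":0,"tz":-11,"wx":0,"wy":0,"wz":0,"claw":0},{"tx":0,"ty":0,"tz":-12.5,"wx":0,"wy":0,"wz":0,"claw":0},{"tx":0,"ty":0,"tz":-13,"wx":0,"wy":0,"wz":0,"claw":0}]' 60
python3 -c "
from h import *
show(); print(delta([.56,-.141,.243],120))"
```

```text
clock: 5.73
position: [0.5074, 0.2001, 0.2459]
ee_rot: [0.096, 3.136, 0.003]
force: [0.2, 0.6, -4.3]
width: 0.189
t 5.73 p [0.5074 0.2001 0.2459] yaw/tilt [176.48   0.25] F [ 0.19  0.63 -4.32] M [ 0.051 -0.094 -0.013] w 0.189 q [-0.63  0.3   0.2   1.78 -0.07  1.07  1.1 ]
(array([ -7.35, -33.73,   0.24]), array([ 0.22,  0.13, 56.48]))
```

```bash
python3 -m handwheel '[{"tx":-0.4,"ty":-2,"tz":0,"wx":0,"wy":0,"wz":3,"claw":0},{"tx":-1.3,"ty":-6,"tz":0,"wx":0,"wy":0,"wz":9,"claw":0},{"tx":-2.1,"ty":-10,"tz":0,"wx":0,"wy":0,"wz":16,"claw":0},{"tx":-3,"ty":-14,"tz":0,"wx":0,"wy":0,"wz":23,"claw":0},{"tx":-3.9,"ty":-18,"tz":0,"wx":0,"wy":0,"wz":30,"claw":0},{"tx":-4.8,"ty":-22,"tz":0,"wx":0,"wy":0,"wz":37,"claw":0},{"tx":-5.6,"ty":-26,"tz":0,"wx":0,"wy":0,"wz":44,"claw":0},{"tx":-6.5,"ty":-30,"tz":0,"wx":0,"wy":0,"wz":51,"claw":0},{"tx":-7.1,"ty":-32.7,"tz":0,"wx":0,"wy":0,"wz":55,"claw":0},{"tx":-7.35,"ty":-33.7,"tz":0,"wx":0,"wy":0,"wz":56.5,"claw":0},{"tx":-7.35,"ty":-33.7,"tz":0,"wx":0,"wy":0,"wz":56.5,"claw":0},{"tx":-7.35,"ty":-33.7,"tz":0,"wx":0,"wy":0,"wz":56.5,"claw":0}]' 60
python3 -m handwheel '[{"tx":0,"ty":0,"tz":0,"wx":0,"wy":0,"wz":0,"claw":0},{"tx":0,"ty":0,"tz":0,"wx":0,"wy":0,"wz":0,"claw":0},{"tx":0,"ty":0,"tz":0,"wx":0,"wy":0,"wz":0,"claw":0}]' 60
python3 - <<'E'
from h import *
show()
import pickle
st=sensors.observe(); im,d=vision.get_image('wrist'); cv2.imwrite('pics/w3.png',im); pickle.dump((st,im,d),open('w3.pkl','wb'))
print(np.round(sensors.observe()['position']-st['position'],4))
E
```

```text
clock: 6.73
position: [0.5583, -0.1407, 0.2415]
ee_rot: [-1.57, -2.718, 0.001]
force: [-1.1, 0.3, -4.4]
width: 0.19
clock: 6.98
position: [0.5591, -0.1394, 0.2425]
ee_rot: [-1.567, -2.722, -0.001]
force: [0.4, 0.3, -4.2]
width: 0.192
t 6.98 p [ 0.5591 -0.1394  0.2425] yaw/tilt [1.2015e+02 5.0000e-02] F [ 0.37  0.27 -4.19] M [-0.136  0.078  0.006] w 0.192 q [-0.23  0.38  0.53  1.72 -0.21  1.1   0.89]
[ 0.     -0.0003  0.0001]
```

View pics/w3.png

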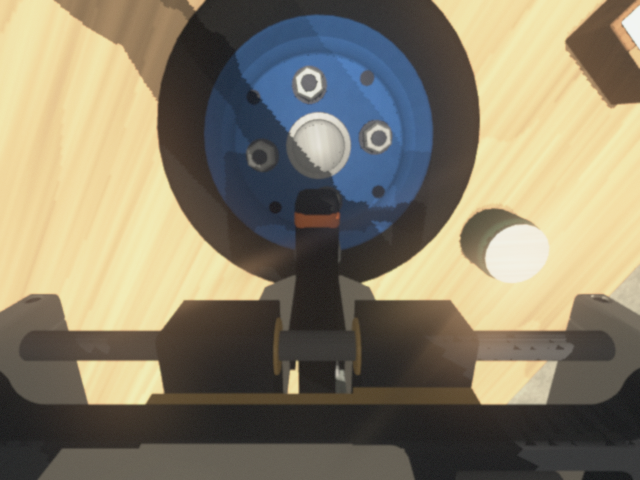

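```bash
cat > hexfit.py <<'E'
from h import *
import pickle,sys
st,im,d=pickle.load(open(sys.argv[1],'rb')); P=pose('wrist',st)
C0=np.array([.525,-.0805])
nuts=[C0+.05*np.array([np.cos(np.radians(a)),np.sin(np.radians(a))]) for a in (38.7,-51.3,-141.3,128.7)]
g=cv2.cvtColor(im,cv2.COLOR_BGR2LAB).astype(float)
hsv=cv2.cvtColor(im,cv2.COLOR_BGR2HSV)
for k,n in enumerate(nuts): print(k,np.round(proj(P,[*n,.099])[0],1))
print('hub',proj(P,[*C0,.092]))
E
python3 hexfit.py w3.pkl; python3 -c "
import cv2;im=cv2.imread('pics/w3.png');cv2.imwrite('pics/crop3.png',cv2.resize(im[50:190,230:410],None,fx=4.4,fy=4.2,interpolation=cv2.INTER_CUBIC))"
```

```text
0 [375.2 135.3]
1 [323.7 202.9]
2 [256.1 153.8]
3 [305.6  79.5]
hub [[315.18592599 144.14022202]]
```

View pics/crop3.png

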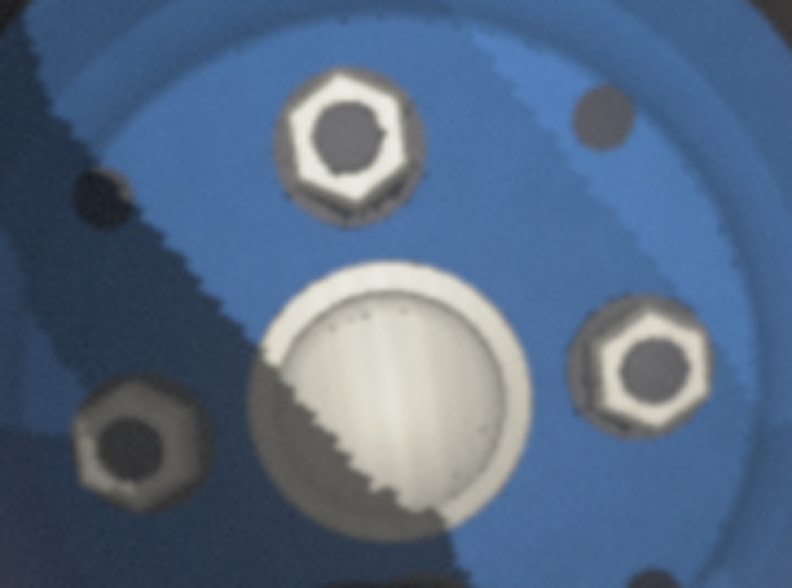

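```bash
cat > hexfit.py <<'E'
from h import *
import pickle,sys
from scipy.optimize import differential_evolution
st,im,d=pickle.load(open(sys.argv[1],'rb')); P=pose('wrist',st); z=.099; S=.0004; W=100
K,Rm,t=P; tiles=[]
for n,(u0,v0) in {a.split('=')[0]:map(float,a.split('=')[1].split(',')) for a in sys.argv[3:]}.items():
    c=ray_z(P,[[u0,v0]],z)[0]
    # ortho patch, x right = world x, y up = world y
    j,i=np.meshgrid(np.arange(W),np.arange(W)); X=np.stack([c[0]+(j-W/2)*S,c[1]-(i-W/2)*S,np.full_like(j,z,float)],-1).reshape(-1,3)
    uv=proj(P,X).astype(np.float32).reshape(W,W,2)
    o=cv2.remap(im,uv[...,0],uv[...,1],cv2.INTER_CUBIC); g=cv2.GaussianBlur(cv2.cvtColor(o,cv2.COLOR_BGR2GRAY),(0,0),1.5).astype(float)
    gx=cv2.Sobel(g,cv2.CV_64F,1,0);gy=cv2.Sobel(g,cv2.CV_64F,0,1)
    def pts(p):
        x,y,r,a=p; out=[];nn=[]
        for k in range(6):
            f=a+k*np.pi/3; s=np.linspace(-.42,.42,15)*2*r*np.tan(np.pi/6)
            out.append(np.c_[x+r*np.cos(f)-s*np.sin(f),y+r*np.sin(f)+s*np.cos(f)]); nn.append(np.tile([np.cos(f),np.sin(f)],(15,1)))
        return np.vstack(out).astype(np.float32),np.vstack(nn)
    def cost(p):
        q,nn=pts(p); sx=cv2.remap(gx,q[:,0],q[:,1],1,borderMode=cv2.BORDER_REPLICATE)[:,0];sy=cv2.remap(gy,q[:,0],q[:,1],1,borderMode=cv2.BORDER_REPLICATE)[:,0]
        v=-(sx*nn[:,0]+sy*nn[:,1]); return -np.minimum(v.reshape(6,15).mean(1),60).mean()
    r=differential_evolution(cost,[(38,62),(38,62),(21,29),(0,np.pi/3)],seed=1,tol=1e-6,maxiter=300)
    x,y,rr,a=r.x; 
    print(n,'centre',np.round([c[0]+(x-W/2)*S,c[1]-(y-W/2)*S],4),'AF mm',round(2*rr*S*1e3,1),'flat-normal yaw mod60',round((-np.degrees(a))%60,1),'cost',round(r.fun,1))
    b=cv2.resize(o,None,fx=3,fy=3); k=np.array([[x+rr/np.cos(np.pi/6)*np.cos(a+np.pi/6+k*np.pi/3),y+rr/np.cos(np.pi/6)*np.sin(a+np.pi/6+k*np.pi/3)] for k in range(6)])
    bb=b.copy(); cv2.polylines(bb,[np.int32(k*3+1.5)],True,(0,0,255),1); tiles.append(np.vstack([b,bb]))
cv2.imwrite(sys.argv[2],cv2.resize(np.hstack(tiles),None,fx=.85,fy=.85))
E
python3 hexfit.py w3.pkl pics/hex3.png nut3=310,83 nut0=378,138 nut2=260,156
```

```text
nut3 centre [ 0.4976 -0.0432] AF mm 19.8 flat-normal yaw mod60 39.2 cost -60.0
nut0 centre [ 0.5678 -0.0503] AF mm 19.7 flat-normal yaw mod60 37.2 cost -60.0
nut2 centre [ 0.49   -0.1112] AF mm 22.1 flat-normal yaw mod60 31.8 cost -42.5
```

View pics/hex3.png

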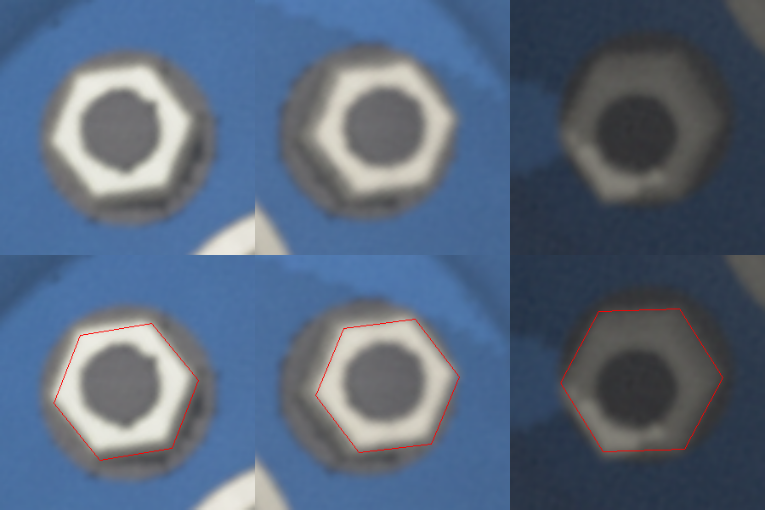

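```bash
sed -i 's/-np.minimum(v.reshape(6,15).mean(1),60).mean()/-np.minimum(v.reshape(6,15).mean(1),150).mean()/' hexfit.py
python3 hexfit.py w3.pkl pics/hex3b.png nut3=310,83 nut0=378,138 nut2=260,156
python3 - <<'E'
from h import *
import pickle
st,im,d=pickle.load(open('w3.pkl','rb'));P=pose('wrist',st)
m=np.zeros(d.shape,bool); m[170:300,270:365]=1
X=depth_pts(P,m,d); Rc=R.from_rotvec(st['ee_rot']).as_matrix(); L=(X-st['position'])@Rc
b=L[(L[:,2]<.02)&(L[:,2]>-.025)]; print(len(b),np.round(np.percentile(b,[0,2,50,98,100],axis=0)*1000,1))
for lo in range(25,66,3):
    s=b[(b[:,0]*1000>=lo)&(b[:,0]*1000<lo+3)]
    if len(s): print(lo,len(s),np.round([s[:,1].min()*1e3,s[:,1].max()*1e3,s[:,2].min()*1e3,np.median(s[:,2])*1e3],1))
# nuts in tool frame
for n,uv in dict(n3=(310,83),n0=(378,138)).items():
    print(n,np.round(((ray_z(P,[uv],.099)[0]-st['position'])@Rc)*1000,1))
# hub cap depth heights
v=d[125:165,300:340]; m=np.zeros(d.shape,bool); m[130:160,305:335]=1; print('hub z',np.median(depth_pts(P,m,d)[:,2]))
E
```

```text
nut3 centre [ 0.4967 -0.0422] AF mm 18.9 flat-normal yaw mod60 35.7 cost -150.0
nut0 centre [ 0.5672 -0.0497] AF mm 19.1 flat-normal yaw mod60 37.3 cost -129.0
nut2 centre [ 0.49   -0.1113] AF mm 22.1 flat-normal yaw mod60 33.7 cost -44.1
5762 [[  7.5 -21.4 -18.6]
 [  9.1 -17.6 -17.6]
 [ 32.6   0.9 -15.9]
 [ 57.4  20.2   7.2]
 [ 57.8  24.2  14.5]]
25 277 [ -7.7   9.8 -17.9 -16.3]
28 289 [ -7.6   9.8 -18.2 -16.4]
31 282 [ -8.    9.7 -18.6 -16.2]
34 296 [ -7.9   9.6 -18.  -16.3]
37 302 [ -7.9  10.  -18.2 -16.3]
40 305 [ -7.8  10.  -18.4 -16.2]
43 310 [ -8.    9.9 -18.  -16.3]
46 325 [ -8.1  10.2 -18.3 -16.5]
49 338 [ -8.   10.2 -18.2 -16.4]
52 361 [ -8.   10.1 -17.8 -16.1]
55 499 [ -7.1   9.4 -17.3 -13.3]
n3 [114.8  -3.9 143.6]
n0 [ 73.2  52.  143.6]
hub z 0.09203744513249937
```

View pics/hex3b.png

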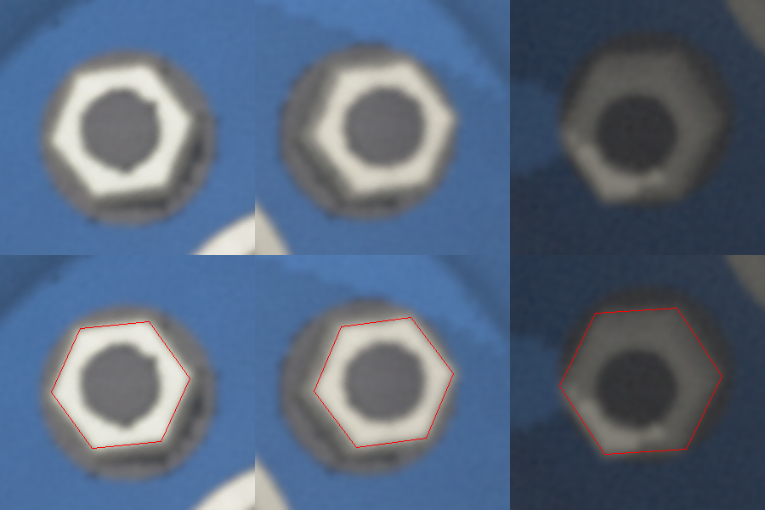

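```bash
python3 -c "
from h import *
show(); print(delta([.5655,-.0483,.225],97.3))"
```

```text
t 7.03 p [ 0.5591 -0.1396  0.2426] yaw/tilt [1.2012e+02 4.0000e-02] F [-1.07 -0.21 -3.63] M [-0.095  0.069  0.01 ] w 0.188 q [-0.23  0.38  0.53  1.72 -0.21  1.1   0.89]
(array([7.58, 5.14, 1.77]), array([ 0.  , -0.04, 22.82]))
```

```bash
python3 -m handwheel '[{"tx":1.5,"ty":1,"tz":0,"wx":0,"wy":0,"wz":4,"claw":0},{"tx":4,"ty":2.7,"tz":0,"wx":0,"wy":0,"wz":10,"claw":0},{"tx":6.4,"ty":4.3,"tz":0,"wx":0,"wy":0,"wz":17,"claw":0},{"tx":7.4,"ty":5,"tz":0.5,"wx":0,"wy":0,"wz":22,"claw":0},{"tx":7.58,"ty":5.14,"tz":1.3,"wx":0,"wy":0,"wz":22.8,"claw":0},{"tx":7.58,"ty":5.14,"tz":1.77,"wx":0,"wy":0,"wz":22.8,"claw":0},{"tx":7.58,"ty":5.14,"tz":1.77,"wx":0,"wy":0,"wz":22.8,"claw":0},{"tx":7.58,"ty":5.14,"tz":1.77,"wx":0,"wy":0,"wz":22.8,"claw":0},{"tx":7.58,"ty":5.14,"tz":1.77,"wx":0,"wy":0,"wz":22.8,"claw":0}]' 60
python3 - <<'E'
from h import *
show(); print(delta([.5655,-.0483,.225],97.3))
im,d=vision.get_image('scene'); cv2.imwrite('pics/s4.png',cv2.resize(im[190:350,170:330],None,fx=3.7,fy=3.7,interpolation=cv2.INTER_CUBIC))
import pickle
st=sensors.observe(); im,d=vision.get_image('wrist'); cv2.imwrite('pics/w4.png',im); pickle.dump((st,im,d),open('w4.pkl','wb'))
E
```

```text
clock: 7.78
position: [0.5657, -0.0511, 0.2254]
ee_rot: [2.078, 2.355, -0.0]
force: [0.9, -0.5, -4.2]
width: 0.195
t 7.78 p [ 0.5657 -0.0511  0.2254] yaw/tilt [9.714e+01 4.000e-02] F [ 0.91 -0.51 -4.25] M [-0.061  0.029 -0.031] w 0.195 q [-0.44  0.39  0.59  1.77 -0.24  1.06  0.37]
(array([0.28, 0.02, 0.04]), array([ 0.02,  0.03, -0.16]))
```

View pics/s4.png

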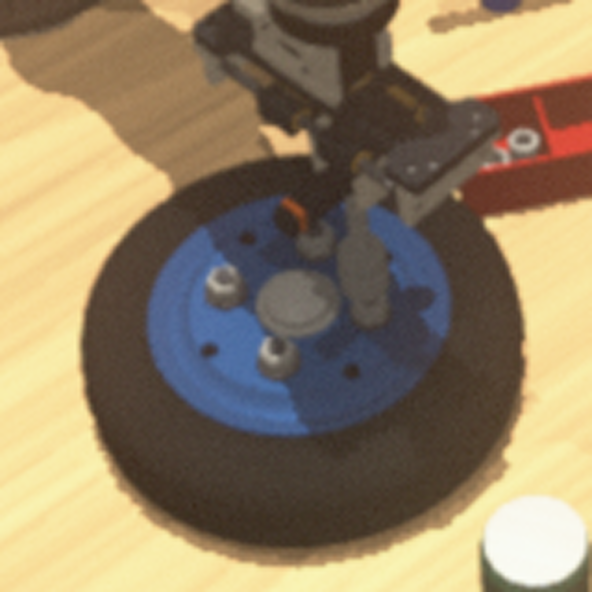

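View pics/w4.png

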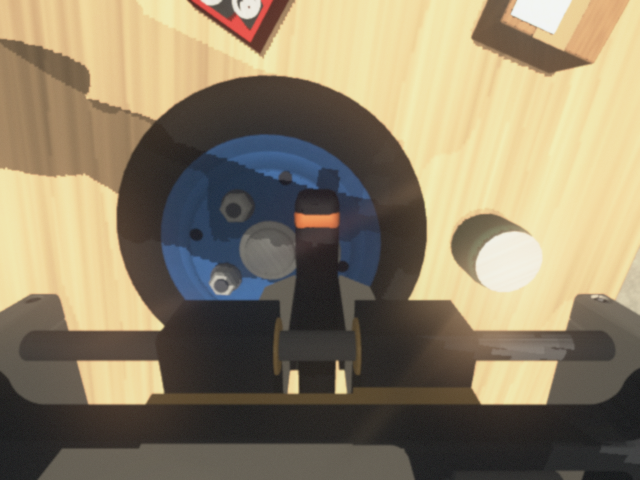

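```bash
cat > scn.py <<'E'
from h import *
from scipy.optimize import least_squares
def socket_axis(zlo,zhi,c0,r=.0165):
    im,d=vision.get_image('scene');P=pose('scene'); X=depth_pts(P,np.ones(d.shape,bool),d)
    s=X[(X[:,2]>zlo)&(X[:,2]<zhi)&(np.hypot(X[:,0]-c0[0],X[:,1]-c0[1])<.03)]
    f=least_squares(lambda c:np.hypot(s[:,0]-c[0],s[:,1]-c[1])-r,c0,loss='soft_l1',f_scale=.001)
    return f.x,len(s),np.sqrt(np.mean(f.fun**2))
def nuts_scene():
    im,d=vision.get_image('scene');P=pose('scene'); X=depth_pts(P,np.ones(d.shape,bool),d); o=[]
    for a in (38.7,-51.3,-141.3,128.7):
        n=np.array([.5262,-.0803])+.05*np.array([np.cos(np.radians(a)),np.sin(np.radians(a))])
        s=X[(X[:,2]>.096)&(X[:,2]<.106)&(np.hypot(*(X[:,:2]-n).T)<.016)]
        o.append((len(s),np.round(s[:,:2].mean(0),4) if len(s) else None,np.round((s[:,:2].max(0)+s[:,:2].min(0))/2,4) if len(s) else None))
    return o
E
python3 - <<'E'
from scn import *
show()
print(socket_axis(.122,.15,[.5655,-.05]))
for o in nuts_scene(): print(o)
show()
E
python3 hexfit.py w4.pkl pics/hex4.png nut3=235,206 nut2=224,280
```

```text
t 7.88 p [ 0.5658 -0.0507  0.2255] yaw/tilt [9.714e+01 4.000e-02] F [ 0.01  0.6  -5.32] M [-0.076  0.021  0.005] w 0.191 q [-0.44  0.39  0.59  1.77 -0.25  1.06  0.37]
(array([ 0.56363597, -0.05145391]), 103, np.float64(0.0016203510970568015))
(32, array([ 0.5691, -0.0532]), array([ 0.5696, -0.0506]))
(57, array([ 0.5588, -0.1209]), array([ 0.557 , -0.1206]))
(53, array([ 0.4882, -0.1135]), array([ 0.4879, -0.1142]))
(37, array([ 0.4977, -0.0434]), array([ 0.4988, -0.0425]))
t 7.98 p [ 0.5658 -0.0503  0.2254] yaw/tilt [9.716e+01 4.000e-02] F [ 0.2   0.63 -4.42] M [-0.076  0.051 -0.026] w 0.191 q [-0.44  0.39  0.59  1.77 -0.25  1.06  0.37]
nut3 centre [ 0.4981 -0.0403] AF mm 23.2 flat-normal yaw mod60 37.1 cost -32.1
nut2 centre [ 0.4893 -0.1123] AF mm 19.3 flat-normal yaw mod60 32.1 cost -79.6
```

View pics/hex4.png

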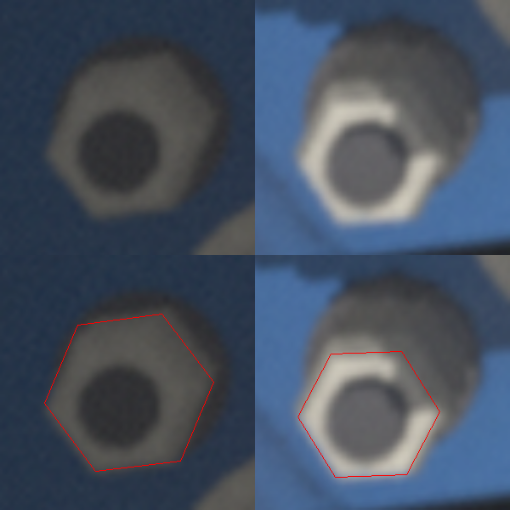

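```bash
python3 -m handwheel '[{"tx":0,"ty":0,"tz":0.3,"wx":0,"wy":0,"wz":0,"claw":0},{"tx":0,"ty":0,"tz":0.8,"wx":0,"wy":0,"wz":0,"claw":0},{"tx":0,"ty":0,"tz":1.2,"wx":0,"wy":0,"wz":0,"claw":0},{"tx":0,"ty":0,"tz":1.2,"wx":0,"wy":0,"wz":0,"claw":0},{"tx":0,"ty":0,"tz":1.2,"wx":0,"wy":0,"wz":0,"claw":0}]' 60
python3 -c "
from h import *
show()
print(delta([.566,-.0487,.193],97.3))"
```

```text
clock: 8.4
position: [0.5654, -0.0496, 0.2125]
ee_rot: [-2.077, -2.356, 0.001]
force: [-0.3, -0.1, -4.2]
width: 0.191
t 8.4 p [ 0.5654 -0.0496  0.2125] yaw/tilt [9.72e+01 6.00e-02] F [-0.27 -0.14 -4.21] M [-0.124  0.058  0.06 ] w 0.191 q [-0.43  0.4   0.59  1.79 -0.25  1.03  0.38]
(array([0.08, 0.07, 1.95]), array([-0.06, -0.  , -0.1 ]))
```

```bash
python3 -m handwheel '[{"tx":0.08,"ty":0.06,"tz":0.2,"wx":0,"wy":0,"wz":0,"claw":0},{"tx":0.08,"ty":0.06,"tz":0.5,"wx":0,"wy":0,"wz":0,"claw":0},{"tx":0.08,"ty":0.06,"tz":0.7,"wx":0,"wy":0,"wz":0,"claw":0},{"tx":0.08,"ty":0.06,"tz":0.8,"wx":0,"wy":0,"wz":0,"claw":0}]' 60
python3 -c "
from h import *
show()"
```

```text
clock: 8.73
position: [0.566, -0.0486, 0.2047]
ee_rot: [-2.077, -2.356, 0.0]
force: [0.2, 0.3, -2.1]
width: 0.193
t 8.73 p [ 0.566  -0.0486  0.2047] yaw/tilt [9.721e+01 3.000e-02] F [ 0.24  0.32 -2.11] M [-0.024  0.243  0.022] w 0.193 q [-0.43  0.41  0.58  1.8  -0.26  1.01  0.38]
```

```bash
python3 -m handwheel '[{"tx":0,"ty":0,"tz":0.2,"wx":0,"wy":0,"wz":0,"claw":0},{"tx":0,"ty":0,"tz":0.4,"wx":0,"wy":0,"wz":0,"claw":0},{"tx":0,"ty":0,"tz":0.4,"wx":0,"wy":0,"wz":0,"claw":0}]' 60
python3 -c "
from h import *
show()"
```

```text
clock: 8.98
position: [0.5657, -0.0486, 0.2004]
ee_rot: [-2.077, -2.356, 0.001]
force: [-1.9, 0.1, -4.9]
width: 0.192
t 8.98 p [ 0.5657 -0.0486  0.2004] yaw/tilt [9.72e+01 6.00e-02] F [-1.93  0.06 -4.9 ] M [0.13  0.421 0.026] w 0.192 q [-0.43  0.41  0.58  1.8  -0.26  1.01  0.38]
```

```bash
python3 -m handwheel '[{"tx":0.03,"ty":-0.08,"tz":0.2,"wx":0,"wy":0,"wz":0,"claw":0},{"tx":0.03,"ty":-0.08,"tz":0.5,"wx":0,"wy":0,"wz":0,"claw":0},{"tx":0.03,"ty":-0.08,"tz":0.7,"wx":0,"wy":0,"wz":0,"claw":0},{"tx":0.03,"ty":-0.08,"tz":0.7,"wx":0,"wy":0,"wz":0,"claw":0}]' 60
python3 -c "
from h import *
show()"
```

```text
clock: 9.32
position: [0.5653, -0.0486, 0.1935]
ee_rot: [-2.078, -2.356, 0.001]
force: [-0.3, -0.3, -3.9]
width: 0.192
t 9.32 p [ 0.5653 -0.0486  0.1935] yaw/tilt [9.719e+01 2.000e-02] F [-0.29 -0.27 -3.85] M [-0.053  0.092  0.052] w 0.192 q [-0.43  0.42  0.58  1.81 -0.27  0.99  0.39]
```

```bash
python3 -m handwheel '[{"tx":0,"ty":0,"tz":0,"wx":0,"wy":0,"wz":4,"claw":0},{"tx":0,"ty":0.01,"tz":0,"wx":0,"wy":0,"wz":9,"claw":0},{"tx":0,"ty":0.02,"tz":0,"wx":0,"wy":0,"wz":14,"claw":0},{"tx":0,"ty":0.03,"tz":0,"wx":0,"wy":0,"wz":19,"claw":0}]' 60
python3 -c "
from h import *
show()"
python3 -m handwheel '[{"tx":0,"ty":0.01,"tz":0,"wx":0,"wy":0,"wz":6,"claw":0},{"tx":-0.01,"ty":0.02,"tz":0,"wx":0,"wy":0,"wz":12,"claw":0},{"tx":-0.01,"ty":0.02,"tz":0,"wx":0,"wy":0,"wz":18,"claw":0},{"tx":-0.01,"ty":0.02,"tz":0,"wx":0,"wy":0,"wz":21,"claw":0},{"tx":-0.01,"ty":0.02,"tz":0,"wx":0,"wy":0,"wz":21,"claw":0}]' 60
python3 -c "
from h import *
show()"
```

```text
clock: 9.65
position: [0.5655, -0.0483, 0.1939]
ee_rot: [-2.441, -1.976, 0.0]
force: [-1.1, 0.8, -4.9]
width: 0.19
t 9.65 p [ 0.5655 -0.0483  0.1939] yaw/tilt [7.798e+01 3.000e-02] F [-1.1   0.83 -4.93] M [0.118 0.488 0.27 ] w 0.19 q [-0.48  0.44  0.67  1.81 -0.32  1.    0.1 ]
clock: 10.07
position: [0.5659, -0.0483, 0.1939]
ee_rot: [2.759, 1.502, -0.0]
force: [-0.5, 1.2, -4.0]
width: 0.188
t 10.07 p [ 0.5659 -0.0483  0.1939] yaw/tilt [5.71e+01 2.00e-02] F [-0.53  1.23 -3.99] M [0.156 0.424 0.332] w 0.188 q [-0.55  0.46  0.76  1.82 -0.37  1.01 -0.21]
```

```bash
python3 -m handwheel '[{"tx":0,"ty":0,"tz":0,"wx":0,"wy":0,"wz":-5,"claw":0},{"tx":0,"ty":0,"tz":0,"wx":0,"wy":0,"wz":-10.5,"claw":0},{"tx":0,"ty":0,"tz":0,"wx":0,"wy":0,"wz":-10.5,"claw":0},{"tx":0,"ty":0,"tz":-0.5,"wx":0,"wy":0,"wz":-10.5,"claw":0},{"tx":0,"ty":0,"tz":-1.5,"wx":0,"wy":0,"wz":-10.5,"claw":0},{"tx":0,"ty":0,"tz":-2.4,"wx":0,"wy":0,"wz":-10.5,"claw":0},{"tx":0,"ty":0,"tz":-2.7,"wx":0,"wy":0,"wz":-10.5,"claw":0},{"tx":0,"ty":0,"tz":-2.7,"wx":0,"wy":0,"wz":-10.5,"claw":0}]' 60
python3 -c "
from h import *
show()
print(delta([.4873,-.1112,.2205],92.5))"
```

```text
clock: 10.73
position: [0.5668, -0.0489, 0.2226]
ee_rot: [2.609, 1.748, 0.004]
force: [0.1, 0.4, -4.0]
width: 0.193
t 10.73 p [ 0.5668 -0.0489  0.2226] yaw/tilt [67.65  0.16] F [ 0.08  0.44 -4.05] M [-0.139  0.06  -0.015] w 0.193 q [-0.53  0.42  0.73  1.78 -0.32  1.06 -0.08]
(array([-8.78, -4.98,  0.19]), array([  0.16,  -0.03, -24.85]))
```

```bash
python3 -m handwheel '[{"tx":-1.3,"ty":-0.75,"tz":0,"wx":0,"wy":0,"wz":-4,"claw":0},{"tx":-3.7,"ty":-2.1,"tz":0,"wx":0,"wy":0,"wz":-10.5,"claw":0},{"tx":-6.3,"ty":-3.6,"tz":0,"wx":0,"wy":0,"wz":-17.5,"claw":0},{"tx":-8.2,"ty":-4.65,"tz":0,"wx":0,"wy":0,"wz":-23,"claw":0},{"tx":-8.78,"ty":-4.98,"tz":0.2,"wx":0,"wy":0,"wz":-24.8,"claw":0},{"tx":-8.78,"ty":-4.98,"tz":0.2,"wx":0,"wy":0,"wz":-24.8,"claw":0},{"tx":-8.78,"ty":-4.98,"tz":0.2,"wx":0,"wy":0,"wz":-24.8,"claw":0},{"tx":-8.78,"ty":-4.98,"tz":0.2,"wx":0,"wy":0,"wz":-24.8,"claw":0},{"tx":-8.78,"ty":-4.98,"tz":0.2,"wx":0,"wy":0,"wz":-24.8,"claw":0},{"tx":-8.78,"ty":-4.98,"tz":0.2,"wx":0,"wy":0,"wz":-24.8,"claw":0}]' 60
python3 -c "
from h import *
show()
print(delta([.4873,-.1112,.2205],92.5))
import pickle
st=sensors.observe(); im,d=vision.get_image('wrist'); cv2.imwrite('pics/w5.png',im); pickle.dump((st,im,d),open('w5.pkl','wb'))"
```

```text
clock: 11.57
position: [0.4871, -0.1103, 0.2189]
ee_rot: [2.172, 2.27, -0.0]
force: [-0.4, 0.6, -4.3]
width: 0.193
t 11.57 p [ 0.4871 -0.1103  0.2189] yaw/tilt [9.253e+01 2.000e-02] F [-0.35  0.59 -4.28] M [-0.121  0.01   0.014] w 0.193 q [-0.41  0.28  0.66  1.94 -0.2   0.99  0.39]
(array([-0.09,  0.01, -0.16]), array([-0.  ,  0.02,  0.03]))
```

View pics/w5.png

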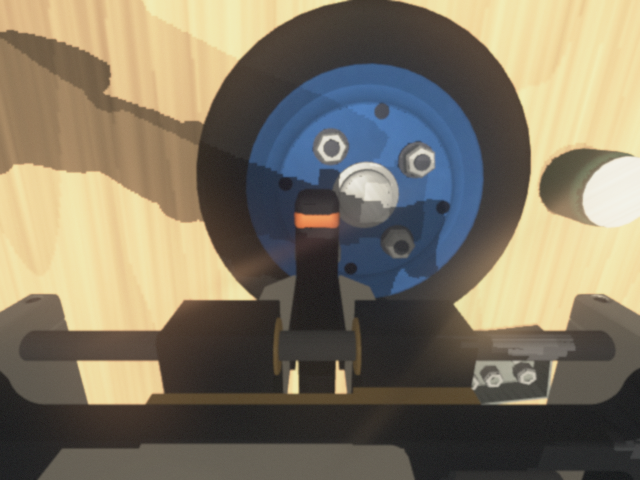

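```bash
python3 hexfit.py w5.pkl pics/hex5.png nut3=331,147 nut0=423,160 nut1=399,245
python3 -m handwheel '[{"tx":-0.05,"ty":0,"tz":0.3,"wx":0,"wy":0,"wz":0,"claw":0},{"tx":-0.05,"ty":0,"tz":0.9,"wx":0,"wy":0,"wz":0,"claw":0},{"tx":-0.05,"ty":0,"tz":1.3,"wx":0,"wy":0,"wz":0,"claw":0},{"tx":-0.05,"ty":0,"tz":1.5,"wx":0,"wy":0,"wz":0,"claw":0},{"tx":-0.05,"ty":0,"tz":1.6,"wx":0,"wy":0,"wz":0,"claw":0}]' 60
python3 -c "
from h import *
show()
print(delta([.4873,-.1112,.1935],92.5))"
```

```text
nut3 centre [ 0.4968 -0.0422] AF mm 19.0 flat-normal yaw mod60 38.7 cost -146.1
nut0 centre [ 0.5672 -0.0497] AF mm 19.1 flat-normal yaw mod60 10.8 cost -109.0
nut1 centre [ 0.559  -0.1191] AF mm 21.4 flat-normal yaw mod60 34.5 cost -32.8
clock: 12.03
position: [0.4863, -0.1113, 0.2025]
ee_rot: [-2.172, -2.269, 0.001]
force: [1.4, 0.2, -3.8]
width: 0.19
t 12.03 p [ 0.4863 -0.1113  0.2025] yaw/tilt [9.25e+01 4.00e-02] F [ 1.43  0.24 -3.83] M [ 0.028 -0.041  0.049] w 0.19 q [-0.39  0.3   0.65  1.96 -0.22  0.95  0.41]
(array([0.01, 0.1 , 0.9 ]), array([-0.04, -0.  , -0.  ]))
```

View pics/hex5.png

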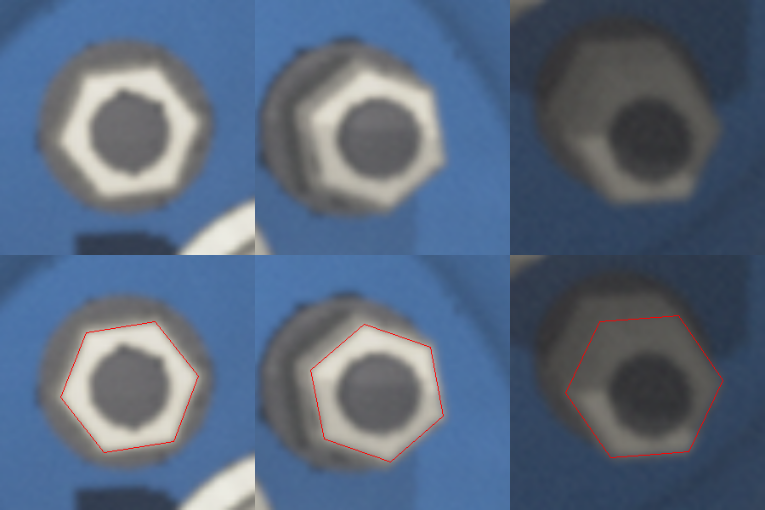

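```bash
python3 -m handwheel '[{"tx":0,"ty":0.08,"tz":0.2,"wx":0,"wy":0,"wz":0,"claw":0},{"tx":0,"ty":0.08,"tz":0.6,"wx":0,"wy":0,"wz":0,"claw":0},{"tx":0,"ty":0.08,"tz":0.9,"wx":0,"wy":0,"wz":0,"claw":0},{"tx":0,"ty":0.08,"tz":0.9,"wx":0,"wy":0,"wz":0,"claw":0}]' 60
python3 -c "
from h import *
show()"
```

```text
clock: 12.37
position: [0.487, -0.1114, 0.1934]
ee_rot: [-2.172, -2.269, 0.001]
force: [0.4, -0.7, -4.7]
width: 0.189
t 12.37 p [ 0.487  -0.1114  0.1934] yaw/tilt [9.25e+01 5.00e-02] F [ 0.38 -0.66 -4.66] M [-0.122  0.052 -0.02 ] w 0.189 q [-0.39  0.31  0.65  1.97 -0.23  0.93  0.42]
```

```bash
python3 -m handwheel '[{"tx":0,"ty":0,"tz":0,"wx":0,"wy":0,"wz":4,"claw":0},{"tx":0,"ty":0.01,"tz":0,"wx":0,"wy":0,"wz":10,"claw":0},{"tx":0,"ty":0.02,"tz":0,"wx":0,"wy":0,"wz":16,"claw":0},{"tx":0,"ty":0.03,"tz":0,"wx":0,"wy":0,"wz":22,"claw":0},{"tx":-0.01,"ty":0.03,"tz":0,"wx":0,"wy":0,"wz":28,"claw":0},{"tx":-0.01,"ty":0.04,"tz":0,"wx":0,"wy":0,"wz":34,"claw":0},{"tx":-0.01,"ty":0.04,"tz":0,"wx":0,"wy":0,"wz":39,"claw":0},{"tx":-0.01,"ty":0.04,"tz":0,"wx":0,"wy":0,"wz":42,"claw":0},{"tx":-0.01,"ty":0.04,"tz":0,"wx":0,"wy":0,"wz":42,"claw":0}]' 60
python3 -c "
from h import *
show()"
python3 -m handwheel '[{"tx":0,"ty":0,"tz":0,"wx":0,"wy":0,"wz":-5,"claw":0},{"tx":0,"ty":0,"tz":0,"wx":0,"wy":0,"wz":-10.5,"claw":0},{"tx":0,"ty":0,"tz":0,"wx":0,"wy":0,"wz":-10.5,"claw":0},{"tx":0,"ty":0,"tz":-0.5,"wx":0,"wy":0,"wz":-10.5,"claw":0},{"tx":0,"ty":0,"tz":-1.5,"wx":0,"wy":0,"wz":-10.5,"claw":0},{"tx":0,"ty":0,"tz":-2.4,"wx":0,"wy":0,"wz":-10.5,"claw":0},{"tx":0,"ty":0,"tz":-2.7,"wx":0,"wy":0,"wz":-10.5,"claw":0},{"tx":0,"ty":0,"tz":-2.7,"wx":0,"wy":0,"wz":-10.5,"claw":0}]' 60
python3 -c "
from h import *
show()
print(delta([.5575,-.1188,.2205],95))"
```

```text
clock: 13.12
position: [0.4879, -0.1112, 0.194]
ee_rot: [2.842, 1.338, 0.0]
force: [1.1, 1.0, -5.0]
width: 0.189
t 13.12 p [ 0.4879 -0.1112  0.194 ] yaw/tilt [5.041e+01 1.000e-02] F [ 1.14  0.97 -5.03] M [ 0.174 -0.053  0.256] w 0.189 q [-0.52  0.35  0.84  1.98 -0.32  0.95 -0.22]
clock: 13.78
position: [0.4884, -0.1117, 0.2224]
ee_rot: [2.706, 1.593, 0.003]
force: [0.4, -0.2, -4.5]
width: 0.191
t 13.78 p [ 0.4884 -0.1117  0.2224] yaw/tilt [60.96  0.13] F [ 0.4  -0.19 -4.45] M [-0.115  0.098 -0.03 ] w 0.191 q [-0.51  0.3   0.81  1.94 -0.26  1.   -0.09]
(array([2.74, 6.38, 0.2 ]), array([ 1.300e-01, -3.000e-02, -3.404e+01]))
```

```bash
python3 -m handwheel '[{"tx":0.4,"ty":0.9,"tz":0,"wx":0,"wy":0,"wz":-5,"claw":0},{"tx":1.0,"ty":2.4,"tz":0,"wx":0,"wy":0,"wz":-12,"claw":0},{"tx":1.7,"ty":4,"tz":0,"wx":0,"wy":0,"wz":-19,"claw":0},{"tx":2.3,"ty":5.4,"tz":0,"wx":0,"wy":0,"wz":-26,"claw":0},{"tx":2.7,"ty":6.25,"tz":0.1,"wx":0,"wy":0,"wz":-32,"claw":0},{"tx":2.74,"ty":6.38,"tz":0.2,"wx":0,"wy":0,"wz":-34,"claw":0},{"tx":2.74,"ty":6.38,"tz":0.2,"wx":0,"wy":0,"wz":-34,"claw":0},{"tx":2.74,"ty":6.38,"tz":0.2,"wx":0,"wy":0,"wz":-34,"claw":0},{"tx":2.74,"ty":6.38,"tz":0.2,"wx":0,"wy":0,"wz":-34,"claw":0},{"tx":2.74,"ty":6.38,"tz":0.2,"wx":0,"wy":0,"wz":-34,"claw":0}]' 60
python3 -c "
from h import *
show()
print(delta([.5575,-.1189,.2205],95))
import pickle
st=sensors.observe(); im,d=vision.get_image('wrist'); cv2.imwrite('pics/w6.png',im); pickle.dump((st,im,d),open('w6.pkl','wb'))"
```

```text
clock: 14.62
position: [0.5564, -0.1184, 0.219]
ee_rot: [-2.124, -2.315, 0.0]
force: [-0.3, 0.5, -4.5]
width: 0.19
t 14.62 p [ 0.5564 -0.1184  0.219 ] yaw/tilt [9.492e+01 2.000e-02] F [-0.27  0.55 -4.48] M [-0.063  0.065  0.004] w 0.19 q [-0.34  0.4   0.63  1.78 -0.27  1.05  0.47]
(array([-0.06,  0.11, -0.15]), array([-0.01, -0.01, -0.08]))
```

View pics/w6.png

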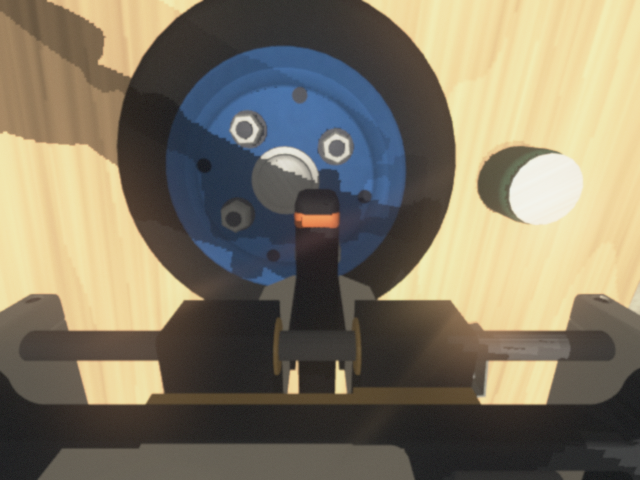

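```bash
python3 hexfit.py w6.pkl pics/hex6.png nut3=247,129 nut0=337,149 nut2=235,217
python3 -m handwheel '[{"tx":-0.04,"ty":0.1,"tz":0.3,"wx":0,"wy":0,"wz":0,"claw":0},{"tx":-0.04,"ty":0.1,"tz":0.9,"wx":0,"wy":0,"wz":0,"claw":0},{"tx":-0.04,"ty":0.1,"tz":1.3,"wx":0,"wy":0,"wz":0,"claw":0},{"tx":-0.04,"ty":0.1,"tz":1.5,"wx":0,"wy":0,"wz":0,"claw":0},{"tx":-0.04,"ty":0.1,"tz":1.6,"wx":0,"wy":0,"wz":0,"claw":0}]' 60
python3 -c "
from h import *
show()
print(delta([.5575,-.1189,.1935],95))"
```

```text
nut3 centre [ 0.4966 -0.0421] AF mm 18.8 flat-normal yaw mod60 38.2 cost -148.3
nut0 centre [ 0.5671 -0.0496] AF mm 19.0 flat-normal yaw mod60 11.0 cost -144.7
nut2 centre [ 0.4901 -0.1112] AF mm 22.3 flat-normal yaw mod60 4.1 cost -31.4
clock: 15.08
position: [0.5574, -0.1187, 0.2023]
ee_rot: [-2.122, -2.315, 0.001]
force: [-0.3, 0.2, -4.7]
width: 0.192
t 15.08 p [ 0.5574 -0.1187  0.2023] yaw/tilt [9.499e+01 6.000e-02] F [-0.26  0.17 -4.75] M [-0.054  0.052  0.038] w 0.192 q [-0.33  0.42  0.62  1.8  -0.28  1.01  0.49]
(array([-0.02,  0.01,  0.88]), array([-0.06, -0.01, -0.01]))
```

View pics/hex6.png

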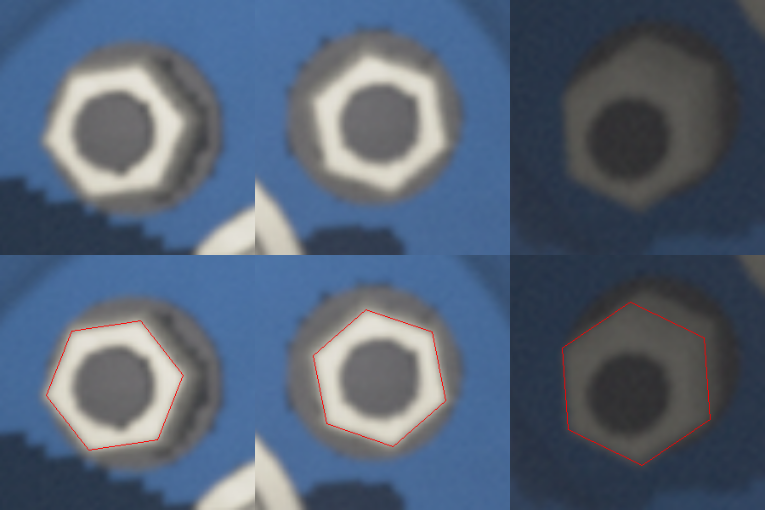

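```bash
python3 -m handwheel '[{"tx":-0.02,"ty":0.01,"tz":0.2,"wx":0,"wy":0,"wz":0,"claw":0},{"tx":-0.02,"ty":0.01,"tz":0.6,"wx":0,"wy":0,"wz":0,"claw":0},{"tx":-0.02,"ty":0.01,"tz":0.88,"wx":0,"wy":0,"wz":0,"claw":0},{"tx":-0.02,"ty":0.01,"tz":0.88,"wx":0,"wy":0,"wz":0,"claw":0}]' 60
python3 -c "
from h import *
show()"
```

```text
clock: 15.42
position: [0.5576, -0.1189, 0.1935]
ee_rot: [-2.122, -2.316, 0.001]
force: [-0.6, -0.1, -3.8]
width: 0.189
t 15.42 p [ 0.5576 -0.1189  0.1935] yaw/tilt [9.499e+01 5.000e-02] F [-0.59 -0.08 -3.77] M [-0.107  0.022 -0.022] w 0.189 q [-0.32  0.43  0.61  1.81 -0.29  1.    0.49]
```

```bash
python3 -m handwheel '[{"tx":0,"ty":0,"tz":0,"wx":0,"wy":0,"wz":4,"claw":0},{"tx":0,"ty":0.01,"tz":0,"wx":0,"wy":0,"wz":10,"claw":0},{"tx":0,"ty":0.02,"tz":0,"wx":0,"wy":0,"wz":16,"claw":0},{"tx":0,"ty":0.03,"tz":0,"wx":0,"wy":0,"wz":22,"claw":0},{"tx":-0.01,"ty":0.03,"tz":0,"wx":0,"wy":0,"wz":28,"claw":0},{"tx":-0.01,"ty":0.04,"tz":0,"wx":0,"wy":0,"wz":34,"claw":0},{"tx":-0.01,"ty":0.04,"tz":0,"wx":0,"wy":0,"wz":40,"claw":0},{"tx":-0.01,"ty":0.04,"tz":0,"wx":0,"wy":0,"wz":43,"claw":0},{"tx":-0.01,"ty":0.04,"tz":0,"wx":0,"wy":0,"wz":43,"claw":0}]' 60
python3 -c "
from h import *
show()"
python3 -m handwheel '[{"tx":0,"ty":0,"tz":0,"wx":0,"wy":0,"wz":-5,"claw":0},{"tx":0,"ty":0,"tz":0,"wx":0,"wy":0,"wz":-10.5,"claw":0},{"tx":0,"ty":0,"tz":0,"wx":0,"wy":0,"wz":-10.5,"claw":0},{"tx":0,"ty":0,"tz":-0.5,"wx":0,"wy":0,"wz":-10.5,"claw":0},{"tx":0,"ty":0,"tz":-1.5,"wx":0,"wy":0,"wz":-10.5,"claw":0},{"tx":0,"ty":0,"tz":-2.4,"wx":0,"wy":0,"wz":-10.5,"claw":0},{"tx":0,"ty":0,"tz":-2.7,"wx":0,"wy":0,"wz":-10.5,"claw":0},{"tx":0,"ty":0,"tz":-2.7,"wx":0,"wy":0,"wz":-10.5,"claw":0}]' 60
python3 -c "
from h import *
show()
print(delta([.495,-.0409,.2205],98))"
```

```text
clock: 16.17
position: [0.5584, -0.1186, 0.1941]
ee_rot: [-2.825, -1.375, 0.0]
force: [-0.7, 0.9, -4.7]
width: 0.189
t 16.17 p [ 0.5584 -0.1186  0.1941] yaw/tilt [5.191e+01 1.000e-02] F [-0.72  0.86 -4.67] M [0.122 0.28  0.331] w 0.189 q [-0.45  0.48  0.81  1.81 -0.4   1.02 -0.14]
clock: 16.83
position: [0.5592, -0.1194, 0.2228]
ee_rot: [2.685, 1.628, 0.003]
force: [-0.1, -0.2, -3.9]
width: 0.19
t 16.83 p [ 0.5592 -0.1194  0.2228] yaw/tilt [62.46  0.15] F [-0.07 -0.19 -3.89] M [-0.113  0.04   0.048] w 0.19 q [-0.44  0.43  0.78  1.78 -0.34  1.07 -0.01]
(array([ 3.99, -9.32,  0.21]), array([ 1.600e-01, -1.000e-02, -3.554e+01]))
```

```bash
python3 -m handwheel '[{"tx":0.6,"ty":-1.3,"tz":0,"wx":0,"wy":0,"wz":-5,"claw":0},{"tx":1.5,"ty":-3.5,"tz":0,"wx":0,"wy":0,"wz":-12,"claw":0},{"tx":2.5,"ty":-5.9,"tz":0,"wx":0,"wy":0,"wz":-19,"claw":0},{"tx":3.4,"ty":-8,"tz":0,"wx":0,"wy":0,"wz":-26,"claw":0},{"tx":3.85,"ty":-9.1,"tz":0.1,"wx":0,"wy":0,"wz":-33,"claw":0},{"tx":3.99,"ty":-9.32,"tz":0.2,"wx":0,"wy":0,"wz":-35.5,"claw":0},{"tx":3.99,"ty":-9.32,"tz":0.2,"wx":0,"wy":0,"wz":-35.5,"claw":0},{"tx":3.99,"ty":-9.32,"tz":0.2,"wx":0,"wy":0,"wz":-35.5,"claw":0},{"tx":3.99,"ty":-9.32,"tz":0.2,"wx":0,"wy":0,"wz":-35.5,"claw":0},{"tx":3.99,"ty":-9.32,"tz":0.2,"wx":0,"wy":0,"wz":-35.5,"claw":0},{"tx":3.99,"ty":-9.32,"tz":0.2,"wx":0,"wy":0,"wz":-35.5,"claw":0}]' 60
python3 -c "
from h import *
show()
print(delta([.495,-.0409,.2205],98))
import pickle
st=sensors.observe(); im,d=vision.get_image('wrist'); cv2.imwrite('pics/w7.png',im); pickle.dump((st,im,d),open('w7.pkl','wb'))"
```

```text
clock: 17.75
position: [0.4943, -0.0412, 0.2192]
ee_rot: [2.063, 2.369, -0.001]
force: [-0.0, 0.5, -4.1]
width: 0.192
t 17.75 p [ 0.4943 -0.0412  0.2192] yaw/tilt [9.789e+01 2.000e-02] F [-0.    0.51 -4.09] M [-0.084  0.011 -0.015] w 0.192 q [-0.54  0.27  0.65  1.95 -0.19  0.98  0.33]
(array([ 0.02,  0.07, -0.13]), array([-0.  ,  0.02, -0.11]))
```

View pics/w7.png

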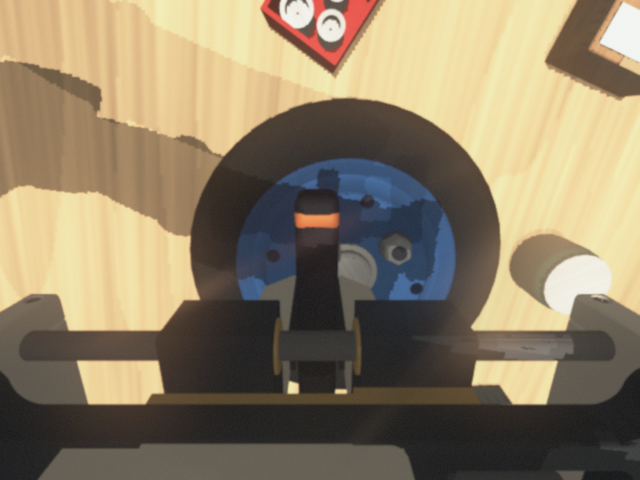

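```bash
python3 -m handwheel '[{"tx":0.02,"ty":0.07,"tz":0.3,"wx":0,"wy":0,"wz":0,"claw":0},{"tx":0.02,"ty":0.07,"tz":0.9,"wx":0,"wy":0,"wz":0,"claw":0},{"tx":0.02,"ty":0.07,"tz":1.3,"wx":0,"wy":0,"wz":0,"claw":0},{"tx":0.02,"ty":0.07,"tz":1.5,"wx":0,"wy":0,"wz":0,"claw":0},{"tx":0.02,"ty":0.07,"tz":1.6,"wx":0,"wy":0,"wz":0,"claw":0}]' 60
python3 -c "
from h import *
show()
print(delta([.495,-.0409,.1935],98))"
```

```text
clock: 18.22
position: [0.4943, -0.0404, 0.2025]
ee_rot: [-2.061, -2.37, 0.001]
force: [0.1, -0.7, -3.3]
width: 0.191
t 18.22 p [ 0.4943 -0.0404  0.2025] yaw/tilt [9.799e+01 7.000e-02] F [ 0.06 -0.69 -3.33] M [-0.104  0.063 -0.008] w 0.191 q [-0.53  0.29  0.64  1.97 -0.21  0.95  0.35]
(array([-0.06,  0.06,  0.9 ]), array([-0.07,  0.  , -0.01]))
```

```bash
python3 -m handwheel '[{"tx":-0.03,"ty":0.04,"tz":0.2,"wx":0,"wy":0,"wz":0,"claw":0},{"tx":-0.03,"ty":0.04,"tz":0.6,"wx":0,"wy":0,"wz":0,"claw":0},{"tx":-0.03,"ty":0.04,"tz":0.9,"wx":0,"wy":0,"wz":0,"claw":0},{"tx":-0.03,"ty":0.04,"tz":0.9,"wx":0,"wy":0,"wz":0,"claw":0}]' 60
python3 -c "
from h import *
show()"
```

```text
clock: 18.55
position: [0.4949, -0.0405, 0.1936]
ee_rot: [-2.061, -2.371, 0.001]
force: [-0.3, -0.0, -4.7]
width: 0.19
t 18.55 p [ 0.4949 -0.0405  0.1936] yaw/tilt [9.8e+01 4.0e-02] F [-0.3  -0.04 -4.67] M [-0.069  0.062  0.003] w 0.19 q [-0.52  0.31  0.63  1.98 -0.22  0.93  0.36]
```

```bash
python3 -m handwheel '[{"tx":0,"ty":0,"tz":0,"wx":0,"wy":0,"wz":4,"claw":0},{"tx":0,"ty":0.01,"tz":0,"wx":0,"wy":0,"wz":10,"claw":0},{"tx":0,"ty":0.02,"tz":0,"wx":0,"wy":0,"wz":16,"claw":0},{"tx":0,"ty":0.03,"tz":0,"wx":0,"wy":0,"wz":22,"claw":0},{"tx":-0.01,"ty":0.03,"tz":0,"wx":0,"wy":0,"wz":28,"claw":0},{"tx":-0.01,"ty":0.04,"tz":0,"wx":0,"wy":0,"wz":34,"claw":0},{"tx":-0.01,"ty":0.04,"tz":0,"wx":0,"wy":0,"wz":40,"claw":0},{"tx":-0.01,"ty":0.04,"tz":0,"wx":0,"wy":0,"wz":43,"claw":0},{"tx":-0.01,"ty":0.04,"tz":0,"wx":0,"wy":0,"wz":43,"claw":0}]' 60
python3 -c "
from h import *
show()"
python3 -m handwheel '[{"tx":0,"ty":0,"tz":0,"wx":0,"wy":0,"wz":-5,"claw":0},{"tx":0,"ty":0,"tz":0,"wx":0,"wy":0,"wz":-10.5,"claw":0},{"tx":0,"ty":0,"tz":0,"wx":0,"wy":0,"wz":-10.5,"claw":0},{"tx":0,"ty":0,"tz":-0.5,"wx":0,"wy":0,"wz":-10.5,"claw":0},{"tx":0,"ty":0,"tz":-1.5,"wx":0,"wy":0,"wz":-10.5,"claw":0},{"tx":0,"ty":0,"tz":-2.4,"wx":0,"wy":0,"wz":-10.5,"claw":0},{"tx":0,"ty":0,"tz":-2.7,"wx":0,"wy":0,"wz":-10.5,"claw":0},{"tx":0,"ty":0,"tz":-2.7,"wx":0,"wy":0,"wz":-10.5,"claw":0}]' 60
python3 -c "
from h import *
show()
print(delta([.5655,-.0485,.2205],71))"
```

```text
clock: 19.3
position: [0.4956, -0.0405, 0.1941]
ee_rot: [2.788, 1.448, -0.001]
force: [0.6, 0.2, -4.1]
width: 0.189
t 19.3 p [ 0.4956 -0.0405  0.1941] yaw/tilt [5.49e+01 3.00e-02] F [ 0.64  0.16 -4.06] M [-0.171  0.196  0.272] w 0.189 q [-0.66  0.34  0.82  1.99 -0.31  0.94 -0.29]
clock: 19.97
position: [0.4965, -0.0406, 0.2226]
ee_rot: [2.642, 1.698, 0.004]
force: [-0.1, 0.4, -3.7]
width: 0.194
t 19.97 p [ 0.4965 -0.0406  0.2226] yaw/tilt [65.47  0.15] F [-0.05  0.39 -3.71] M [-0.128  0.107  0.076] w 0.194 q [-0.65  0.29  0.79  1.95 -0.25  1.   -0.17]
(array([2.15, 6.6 , 0.23]), array([ 0.13, -0.08, -5.53]))
```

```bash
python3 -m handwheel '[{"tx":0.4,"ty":1.2,"tz":0,"wx":0,"wy":0,"wz":-1,"claw":0},{"tx":1.1,"ty":3.4,"tz":0,"wx":0,"wy":0,"wz":-3,"claw":0},{"tx":1.8,"ty":5.6,"tz":0,"wx":0,"wy":0,"wz":-5,"claw":0},{"tx":2.1,"ty":6.45,"tz":0.1,"wx":0,"wy":0,"wz":-5.5,"claw":0},{"tx":2.15,"ty":6.6,"tz":0.2,"wx":0,"wy":0,"wz":-5.5,"claw":0},{"tx":2.15,"ty":6.6,"tz":0.2,"wx":0,"wy":0,"wz":-5.5,"claw":0},{"tx":2.15,"ty":6.6,"tz":0.2,"wx":0,"wy":0,"wz":-5.5,"claw":0},{"tx":2.15,"ty":6.6,"tz":0.2,"wx":0,"wy":0,"wz":-5.5,"claw":0},{"tx":2.15,"ty":6.6,"tz":0.2,"wx":0,"wy":0,"wz":-5.5,"claw":0}]' 60
python3 -c "
from h import *
show()
print(delta([.5656,-.0486,.2205],71))
import pickle
st=sensors.observe(); im,d=vision.get_image('wrist'); cv2.imwrite('pics/w8.png',im); pickle.dump((st,im,d),open('w8.pkl','wb'))"
```

```text
clock: 20.72
position: [0.5638, -0.0483, 0.2193]
ee_rot: [-2.557, -1.823, -0.0]
force: [0.3, -0.3, -3.9]
width: 0.19
t 20.72 p [ 0.5638 -0.0483  0.2193] yaw/tilt [7.098e+01 4.000e-02] F [ 0.34 -0.32 -3.93] M [-0.112  0.047 -0.001] w 0.19 q [-0.54  0.42  0.74  1.79 -0.32  1.06 -0.01]
(array([ 0.03,  0.18, -0.12]), array([-0.03, -0.03, -0.02]))
```

View pics/w8.png

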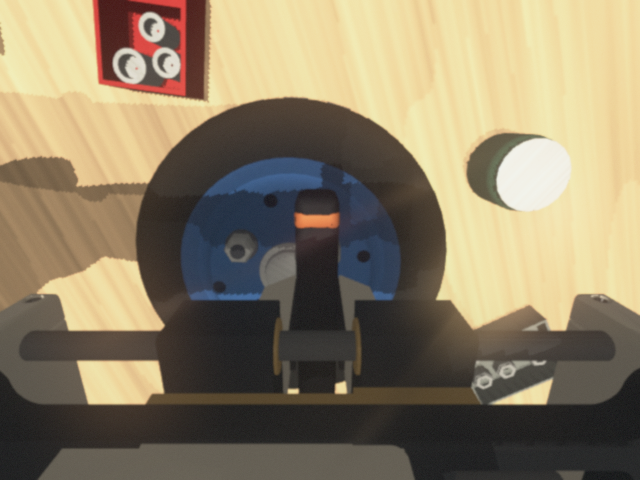

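```bash
python3 hexfit.py w8.pkl pics/hex8.png nut3=240,248
python3 -m handwheel '[{"tx":0.03,"ty":0.15,"tz":0.3,"wx":0,"wy":0,"wz":0,"claw":0},{"tx":0.03,"ty":0.15,"tz":0.9,"wx":0,"wy":0,"wz":0,"claw":0},{"tx":0.03,"ty":0.15,"tz":1.3,"wx":0,"wy":0,"wz":0,"claw":0},{"tx":0.03,"ty":0.15,"tz":1.5,"wx":0,"wy":0,"wz":0,"claw":0},{"tx":0.03,"ty":0.15,"tz":1.6,"wx":0,"wy":0,"wz":0,"claw":0}]' 60
python3 -c "
from h import *
show()
print(delta([.5656,-.0486,.1935],71))"
```

```text
nut3 centre [ 0.4977 -0.0413] AF mm 21.6 flat-normal yaw mod60 9.1 cost -38.5
clock: 21.18
position: [0.5657, -0.0486, 0.2025]
ee_rot: [-2.557, -1.824, 0.001]
force: [0.2, 0.5, -4.8]
width: 0.189
t 21.18 p [ 0.5657 -0.0486  0.2025] yaw/tilt [7.1e+01 6.0e-02] F [ 0.16  0.54 -4.84] M [-0.046  0.048 -0.021] w 0.189 q [-0.52  0.44  0.73  1.81 -0.34  1.02  0.  ]
(array([-0.01, -0.01,  0.9 ]), array([-0.06,  0.02, -0.  ]))
```

```bash
python3 -m handwheel '[{"tx":0,"ty":0,"tz":0.2,"wx":0,"wy":0,"wz":0,"claw":0},{"tx":0,"ty":0,"tz":0.6,"wx":0,"wy":0,"wz":0,"claw":0},{"tx":0,"ty":0,"tz":0.9,"wx":0,"wy":0,"wz":0,"claw":0},{"tx":0,"ty":0,"tz":0.9,"wx":0,"wy":0,"wz":0,"claw":0},{"tx":0,"ty":0,"tz":0.9,"wx":0,"wy":0,"wz":4,"claw":0},{"tx":0,"ty":0.01,"tz":0.9,"wx":0,"wy":0,"wz":10,"claw":0},{"tx":0,"ty":0.02,"tz":0.9,"wx":0,"wy":0,"wz":16,"claw":0},{"tx":0,"ty":0.02,"tz":0.9,"wx":0,"wy":0,"wz":19,"claw":0},{"tx":0,"ty":0.02,"tz":0.9,"wx":0,"wy":0,"wz":19,"claw":0}]' 60
python3 -c "
from h import *
show()"
```

```text
clock: 21.93
position: [0.5661, -0.0484, 0.1941]
ee_rot: [-2.825, -1.375, 0.001]
force: [-0.8, 0.7, -3.8]
width: 0.187
t 21.93 p [ 0.5661 -0.0484  0.1941] yaw/tilt [5.19e+01 4.00e-02] F [-0.84  0.72 -3.83] M [0.169 0.47  0.262] w 0.187 q [-0.58  0.47  0.81  1.82 -0.4   1.02 -0.27]
```

```bash
S='from h import *
st=sensors.observe(); print("yaw",round(toolyaw(st)[0],1),"Mz",round(st["ft_torque"][2],3),"p",np.round(st["position"],4))'; echo "$S" > q.py
python3 -m handwheel '[{"tx":0,"ty":0,"tz":0,"wx":0,"wy":0,"wz":4,"claw":0},{"tx":0,"ty":0,"tz":0,"wx":0,"wy":0,"wz":4,"claw":0}]' 60 >/dev/null; python3 q.py
python3 -m handwheel '[{"tx":0,"ty":0,"tz":0,"wx":0,"wy":0,"wz":3,"claw":0},{"tx":0,"ty":0,"tz":0,"wx":0,"wy":0,"wz":3,"claw":0}]' 60 >/dev/null; python3 q.py
```

```text
yaw 48.0 Mz 0.227 p [ 0.5662 -0.0484  0.1941]
yaw 45.1 Mz 0.281 p [ 0.5662 -0.0485  0.1941]
```

```bash
python3 -m handwheel '[{"tx":0,"ty":0,"tz":0,"wx":0,"wy":0,"wz":3,"claw":0},{"tx":0,"ty":0,"tz":0,"wx":0,"wy":0,"wz":3,"claw":0}]' 60 >/dev/null; python3 q.py
```

```text
yaw 42.1 Mz 0.249 p [ 0.5662 -0.0485  0.1941]
```

```bash
python3 -m handwheel '[{"tx":0,"ty":0,"tz":0,"wx":0,"wy":0,"wz":2,"claw":0},{"tx":0,"ty":0,"tz":0,"wx":0,"wy":0,"wz":2,"claw":0}]' 60 >/dev/null; python3 q.py
```

```text
yaw 40.1 Mz 0.31 p [ 0.5662 -0.0486  0.1941]
```

```bash
python3 -m handwheel '[{"tx":0,"ty":0,"tz":0,"wx":0,"wy":0,"wz":2.5,"claw":0},{"tx":0,"ty":0,"tz":0,"wx":0,"wy":0,"wz":2.5,"claw":0}]' 60 >/dev/null; python3 q.py
```

```text
yaw 37.6 Mz 0.327 p [ 0.5663 -0.0486  0.1941]
```

```bash
python3 -m handwheel '[{"tx":0,"ty":0,"tz":0,"wx":0,"wy":0,"wz":2,"claw":0},{"tx":0,"ty":0,"tz":0,"wx":0,"wy":0,"wz":2,"claw":0}]' 60 >/dev/null; python3 q.py
```

```text
yaw 35.6 Mz 0.304 p [ 0.5662 -0.0486  0.1941]
```

```bash
python3 -m handwheel '[{"tx":0,"ty":0,"tz":0,"wx":0,"wy":0,"wz":2.5,"claw":0},{"tx":0,"ty":0,"tz":0,"wx":0,"wy":0,"wz":2.5,"claw":0}]' 60 >/dev/null; python3 q.py
```

```text
yaw 33.1 Mz 0.302 p [ 0.5663 -0.0487  0.1941]
```

```bash
python3 -m handwheel '[{"tx":0,"ty":0,"tz":0,"wx":0,"wy":0,"wz":2,"claw":0},{"tx":0,"ty":0,"tz":0,"wx":0,"wy":0,"wz":2,"claw":0}]' 60 >/dev/null; python3 q.py
```

```text
yaw 31.1 Mz 0.253 p [ 0.5663 -0.0487  0.1942]
```

```bash
python3 -m handwheel '[{"tx":0,"ty":0,"tz":0,"wx":0,"wy":0,"wz":2,"claw":0},{"tx":0,"ty":0,"tz":0,"wx":0,"wy":0,"wz":2,"claw":0}]' 60 >/dev/null; python3 q.py
```

```text
yaw 29.1 Mz 0.365 p [ 0.5663 -0.0487  0.1942]
```

```bash
python3 -m handwheel '[{"tx":0,"ty":0,"tz":0,"wx":0,"wy":0,"wz":1.5,"claw":0},{"tx":0,"ty":0,"tz":0,"wx":0,"wy":0,"wz":1.5,"claw":0}]' 60 >/dev/null; python3 q.py
```

```text
yaw 27.5 Mz 0.465 p [ 0.5663 -0.0487  0.1942]
```

```bash
python3 -m handwheel '[{"tx":0,"ty":0,"tz":0,"wx":0,"wy":0,"wz":1,"claw":0},{"tx":0,"ty":0,"tz":0,"wx":0,"wy":0,"wz":1,"claw":0}]' 60 >/dev/null; python3 q.py; python3 -c "
from h import *
vision.get_image('scene')"; python3 q.py
```

```text
yaw 26.5 Mz 0.516 p [ 0.5663 -0.0487  0.1942]
yaw 26.5 Mz 0.497 p [ 0.5663 -0.0487  0.1942]
```

```bash
python3 -m handwheel '[{"tx":0,"ty":0,"tz":0,"wx":0,"wy":0,"wz":0.8,"claw":0},{"tx":0,"ty":0,"tz":0,"wx":0,"wy":0,"wz":0.8,"claw":0}]' 60 >/dev/null; python3 q.py; python3 -c "
from h import *
vision.get_image('scene')"; python3 q.py
```

```text
yaw 25.7 Mz 0.5 p [ 0.5663 -0.0487  0.1942]
yaw 25.7 Mz 0.494 p [ 0.5663 -0.0487  0.1942]
```

```bash
python3 -m handwheel '[{"tx":0,"ty":0,"tz":0,"wx":0,"wy":0,"wz":0.6,"claw":0},{"tx":0,"ty":0,"tz":0,"wx":0,"wy":0,"wz":0.6,"claw":0}]' 60 >/dev/null; python3 q.py; python3 -c "
from h import *
vision.get_image('scene')"; python3 q.py
```

```text
yaw 25.1 Mz 0.522 p [ 0.5663 -0.0487  0.1942]
yaw 25.1 Mz 0.518 p [ 0.5663 -0.0487  0.1942]
```

```bash
python3 -m handwheel '[{"tx":0,"ty":0,"tz":0,"wx":0,"wy":0,"wz":0.7,"claw":0},{"tx":0,"ty":0,"tz":0,"wx":0,"wy":0,"wz":0.7,"claw":0}]' 60 >/dev/null; python3 q.py; python3 -c "
from h import *
vision.get_image('scene')"; python3 q.py
```

```text
yaw 24.3 Mz 0.596 p [ 0.5663 -0.0487  0.1942]
yaw 24.4 Mz 0.543 p [ 0.5663 -0.0487  0.1942]
```

```bash
python3 -m handwheel '[{"tx":0,"ty":0,"tz":0,"wx":0,"wy":0,"wz":-6,"claw":0},{"tx":0,"ty":0,"tz":0,"wx":0,"wy":0,"wz":-12.5,"claw":0},{"tx":0,"ty":0,"tz":0,"wx":0,"wy":0,"wz":-12.5,"claw":0},{"tx":0,"ty":0,"tz":-0.5,"wx":0,"wy":0,"wz":-12.5,"claw":0},{"tx":0,"ty":0,"tz":-1.5,"wx":0,"wy":0,"wz":-12.5,"claw":0},{"tx":0,"ty":0,"tz":-2.4,"wx":0,"wy":0,"wz":-12.5,"claw":0},{"tx":0,"ty":0,"tz":-2.7,"wx":0,"wy":0,"wz":-12.5,"claw":0},{"tx":0,"ty":0,"tz":-2.7,"wx":0,"wy":0,"wz":-12.5,"claw":0}]' 60
python3 -c "
from h import *
show()
print(delta([.4873,-.1115,.2205],63.5))"
```

```text
clock: 25.13
position: [0.5671, -0.0492, 0.2229]
ee_rot: [2.98, 0.992, 0.004]
force: [-0.6, -0.7, -4.0]
width: 0.192
t 25.13 p [ 0.5671 -0.0492  0.2229] yaw/tilt [36.82  0.16] F [-0.56 -0.74 -3.99] M [-0.114  0.104 -0.028] w 0.192 q [-0.64  0.46  0.91  1.79 -0.41  1.09 -0.51]
(array([-10.12,   0.2 ,   0.22]), array([  0.13,  -0.09, -26.68]))
```

```bash
python3 -m handwheel '[{"tx":-1.5,"ty":0,"tz":0,"wx":0,"wy":0,"wz":-4,"claw":0},{"tx":-4,"ty":0.1,"tz":0,"wx":0,"wy":0,"wz":-11,"claw":0},{"tx":-7,"ty":0.15,"tz":0,"wx":0,"wy":0,"wz":-18,"claw":0},{"tx":-9.4,"ty":0.2,"tz":0,"wx":0,"wy":0,"wz":-24.5,"claw":0},{"tx":-10.1,"ty":0.2,"tz":0.1,"wx":0,"wy":0,"wz":-26.7,"claw":0},{"tx":-10.12,"ty":0.2,"tz":0.2,"wx":0,"wy":0,"wz":-26.7,"claw":0},{"tx":-10.12,"ty":0.2,"tz":0.2,"wx":0,"wy":0,"wz":-26.7,"claw":0},{"tx":-10.12,"ty":0.2,"tz":0.2,"wx":0,"wy":0,"wz":-26.7,"claw":0},{"tx":-10.12,"ty":0.2,"tz":0.2,"wx":0,"wy":0,"wz":-26.7,"claw":0},{"tx":-10.12,"ty":0.2,"tz":0.2,"wx":0,"wy":0,"wz":-26.7,"claw":0}]' 60
python3 - <<'E'
from h import *
import pickle
show()
print(delta([.4873,-.1115,.2205],63.5))
st=sensors.observe(); im,d=vision.get_image('wrist'); cv2.imwrite('pics/w9.png',im); pickle.dump((st,im,d),open('w9.pkl','wb'))
P=pose('wrist',st); m=np.zeros(d.shape,bool); m[170:300,270:365]=1
X=depth_pts(P,m,d); Rc=R.from_rotvec(st['ee_rot']).as_matrix(); L=(X-st['position'])@Rc*1000
b=L[(L[:,2]<-10)&(L[:,2]>-25)]
for lo in (25,37,49,55):
    s=b[(b[:,0]>=lo)&(b[:,0]<lo+4)]; print(lo,np.round([s[:,1].min(),s[:,1].max(),np.median(s[:,2]),b[:,0].max()],1))
E
```

```text
clock: 25.97
position: [0.4872, -0.1104, 0.2191]
ee_rot: [2.669, 1.656, -0.001]
force: [-0.0, 0.2, -3.7]
width: 0.191
t 25.97 p [ 0.4872 -0.1104  0.2191] yaw/tilt [6.362e+01 3.000e-02] F [-0.    0.16 -3.67] M [-0.109  0.098  0.08 ] w 0.191 q [-0.53  0.31  0.83  1.95 -0.27  1.   -0.04]
(array([-0.1 ,  0.05, -0.14]), array([0.01, 0.03, 0.12]))
25 [ -7.3  10.2 -16.3  59.2]
37 [ -7.6  10.4 -16.3  59.2]
49 [ -7.7  10.6 -16.4  59.2]
55 [ -7.5  10.2 -15.2  59.2]
```

View pics/w9.png

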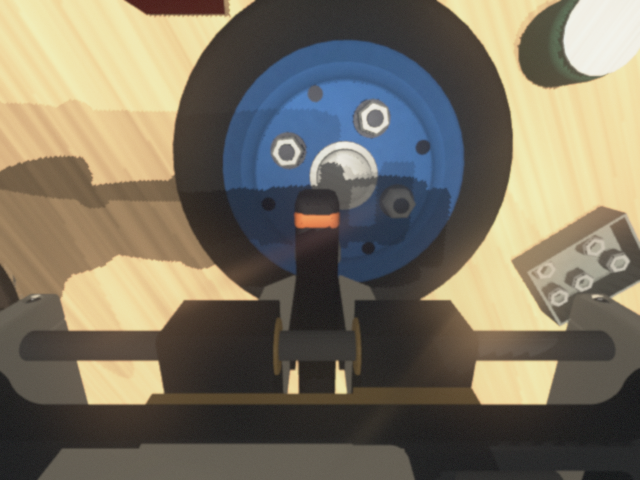

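```bash
python3 hexfit.py w9.pkl pics/hex9.png nut3=288,151 nut0=373,118 nut1=398,205
python3 -m handwheel '[{"tx":-0.1,"ty":0.05,"tz":0.3,"wx":0,"wy":0,"wz":0,"claw":0},{"tx":-0.1,"ty":0.05,"tz":0.9,"wx":0,"wy":0,"wz":0,"claw":0},{"tx":-0.1,"ty":0.05,"tz":1.3,"wx":0,"wy":0,"wz":0,"claw":0},{"tx":-0.1,"ty":0.05,"tz":1.5,"wx":0,"wy":0,"wz":0,"claw":0},{"tx":-0.1,"ty":0.05,"tz":1.6,"wx":0,"wy":0,"wz":0,"claw":0}]' 60
python3 -c "
from h import *
show()
print(delta([.4873,-.1115,.1935],63.5))"
```

```text
nut3 centre [ 0.4968 -0.0421] AF mm 19.0 flat-normal yaw mod60 7.6 cost -150.0
nut0 centre [ 0.5669 -0.0497] AF mm 19.3 flat-normal yaw mod60 42.9 cost -150.0
nut1 centre [ 0.5588 -0.1177] AF mm 23.2 flat-normal yaw mod60 6.3 cost -25.3
clock: 26.43
position: [0.4868, -0.1119, 0.2029]
ee_rot: [-2.67, -1.655, -0.0]
force: [1.0, 1.0, -2.9]
width: 0.191
t 26.43 p [ 0.4868 -0.1119  0.2029] yaw/tilt [6.359e+01 2.000e-02] F [ 1.02  1.02 -2.88] M [ 0.382 -0.216 -0.004] w 0.191 q [-0.51  0.33  0.82  1.97 -0.29  0.96 -0.01]
(array([0.06, 0.03, 0.94]), array([ 0.  , -0.02,  0.09]))
```

View pics/hex9.png

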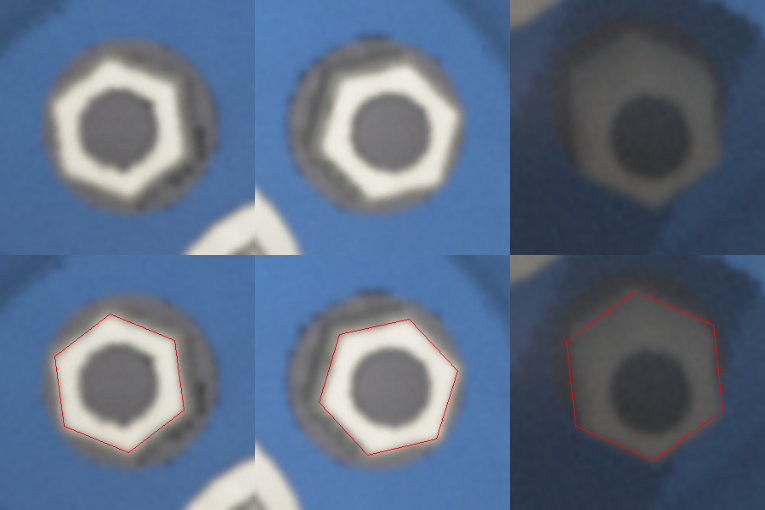

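```bash
python3 -m handwheel '[{"tx":0.08,"ty":0.03,"tz":0.2,"wx":0,"wy":0,"wz":0,"claw":0},{"tx":0.08,"ty":0.03,"tz":0.6,"wx":0,"wy":0,"wz":0,"claw":0},{"tx":0.08,"ty":0.03,"tz":0.94,"wx":0,"wy":0,"wz":0,"claw":0},{"tx":0.08,"ty":0.03,"tz":0.94,"wx":0,"wy":0,"wz":0,"claw":0}]' 60
python3 -c "
from h import *
show()"
```

```text
clock: 26.77
position: [0.4871, -0.1116, 0.1933]
ee_rot: [-2.67, -1.655, 0.0]
force: [0.4, 0.6, -4.2]
width: 0.192
t 26.77 p [ 0.4871 -0.1116  0.1933] yaw/tilt [6.36e+01 2.00e-02] F [ 0.43  0.59 -4.16] M [ 0.112 -0.017  0.014] w 0.192 q [-0.5   0.34  0.81  1.98 -0.31  0.94 -0.  ]
```

```bash
python3 -m handwheel '[{"tx":0.02,"ty":0,"tz":0,"wx":0,"wy":0,"wz":4,"claw":0},{"tx":0.02,"ty":0.01,"tz":0,"wx":0,"wy":0,"wz":10,"claw":0},{"tx":0.02,"ty":0.02,"tz":0,"wx":0,"wy":0,"wz":15,"claw":0},{"tx":0.02,"ty":0.02,"tz":0,"wx":0,"wy":0,"wz":17,"claw":0},{"tx":0.02,"ty":0.02,"tz":0,"wx":0,"wy":0,"wz":17,"claw":0}]' 60
python3 q.py
```

```text
clock: 27.18
position: [0.4877, -0.1113, 0.1938]
ee_rot: [2.886, 1.241, 0.0]
force: [0.9, 0.6, -4.6]
width: 0.19
yaw 46.5 Mz 0.324 p [ 0.4877 -0.1113  0.1938]
```

```bash
python3 -m handwheel '[{"tx":0,"ty":0,"tz":0,"wx":0,"wy":0,"wz":3,"claw":0},{"tx":0,"ty":0,"tz":0,"wx":0,"wy":0,"wz":3,"claw":0}]' 60 >/dev/null; python3 q.py
```

```text
yaw 43.6 Mz 0.228 p [ 0.4877 -0.1113  0.1938]
```

```bash
python3 -m handwheel '[{"tx":0,"ty":0,"tz":0,"wx":0,"wy":0,"wz":2,"claw":0},{"tx":0,"ty":0,"tz":0,"wx":0,"wy":0,"wz":2,"claw":0}]' 60 >/dev/null; python3 q.py
```

```text
yaw 41.7 Mz 0.324 p [ 0.4876 -0.1114  0.1938]
```

```bash
python3 -m handwheel '[{"tx":0,"ty":0,"tz":0,"wx":0,"wy":0,"wz":2,"claw":0},{"tx":0,"ty":0,"tz":0,"wx":0,"wy":0,"wz":2,"claw":0}]' 60 >/dev/null; python3 q.py
```

```text
yaw 39.7 Mz 0.293 p [ 0.4876 -0.1114  0.1938]
```

```bash
python3 -m handwheel '[{"tx":0,"ty":0,"tz":0,"wx":0,"wy":0,"wz":2,"claw":0},{"tx":0,"ty":0,"tz":0,"wx":0,"wy":0,"wz":2,"claw":0}]' 60 >/dev/null; python3 q.py
```

```text
yaw 37.7 Mz 0.261 p [ 0.4876 -0.1115  0.1938]
```

```bash
python3 -m handwheel '[{"tx":0,"ty":0,"tz":0,"wx":0,"wy":0,"wz":2,"claw":0},{"tx":0,"ty":0,"tz":0,"wx":0,"wy":0,"wz":2,"claw":0}]' 60 >/dev/null; python3 q.py
```

```text
yaw 35.7 Mz 0.283 p [ 0.4876 -0.1115  0.1938]
```

```bash
python3 -m handwheel '[{"tx":0,"ty":0,"tz":0,"wx":0,"wy":0,"wz":2,"claw":0},{"tx":0,"ty":0,"tz":0,"wx":0,"wy":0,"wz":2,"claw":0}]' 60 >/dev/null; python3 q.py
```

```text
yaw 33.7 Mz 0.275 p [ 0.4876 -0.1115  0.1938]
```

```bash
python3 -m handwheel '[{"tx":0,"ty":0,"tz":0,"wx":0,"wy":0,"wz":2,"claw":0},{"tx":0,"ty":0,"tz":0,"wx":0,"wy":0,"wz":2,"claw":0}]' 60 >/dev/null; python3 q.py
```

```text
yaw 31.7 Mz 0.383 p [ 0.4876 -0.1115  0.1938]
```

```bash
python3 -m handwheel '[{"tx":0,"ty":0,"tz":0,"wx":0,"wy":0,"wz":2,"claw":0},{"tx":0,"ty":0,"tz":0,"wx":0,"wy":0,"wz":2,"claw":0}]' 60 >/dev/null; python3 q.py
```

```text
yaw 29.7 Mz 0.526 p [ 0.4876 -0.1115  0.1938]
```

```bash
python3 -m handwheel '[{"tx":0,"ty":0,"tz":0,"wx":0,"wy":0,"wz":0.4,"claw":0},{"tx":0,"ty":0,"tz":0,"wx":0,"wy":0,"wz":0.4,"claw":0}]' 60 >/dev/null; python3 q.py; python3 -c "
from h import *
vision.get_image('scene')"; python3 q.py
```

```text
yaw 29.3 Mz 0.509 p [ 0.4875 -0.1115  0.1938]
yaw 29.3 Mz 0.558 p [ 0.4876 -0.1115  0.1939]
```

```bash
python3 -m handwheel '[{"tx":0,"ty":0,"tz":0,"wx":0,"wy":0,"wz":0.4,"claw":0},{"tx":0,"ty":0,"tz":0,"wx":0,"wy":0,"wz":0.4,"claw":0}]' 60 >/dev/null; python3 q.py; python3 -c "
from h import *
vision.get_image('scene')"; python3 q.py
```

```text
yaw 28.8 Mz 0.494 p [ 0.4875 -0.1115  0.1939]
yaw 28.8 Mz 0.525 p [ 0.4875 -0.1115  0.1939]
```

```bash
python3 -m handwheel '[{"tx":0,"ty":0,"tz":0,"wx":0,"wy":0,"wz":0.6,"claw":0},{"tx":0,"ty":0,"tz":0,"wx":0,"wy":0,"wz":0.6,"claw":0}]' 60 >/dev/null; python3 q.py; python3 -c "
from h import *
vision.get_image('scene')"; python3 q.py
python3 -m handwheel '[{"tx":0,"ty":0,"tz":0,"wx":0,"wy":0,"wz":-6,"claw":0},{"tx":0,"ty":0,"tz":0,"wx":0,"wy":0,"wz":-12.5,"claw":0},{"tx":0,"ty":0,"tz":0,"wx":0,"wy":0,"wz":-12.5,"claw":0},{"tx":0,"ty":0,"tz":-0.5,"wx":0,"wy":0,"wz":-12.5,"claw":0},{"tx":0,"ty":0,"tz":-1.5,"wx":0,"wy":0,"wz":-12.5,"claw":0},{"tx":0,"ty":0,"tz":-2.4,"wx":0,"wy":0,"wz":-12.5,"claw":0},{"tx":0,"ty":0,"tz":-2.7,"wx":0,"wy":0,"wz":-12.5,"claw":0},{"tx":0,"ty":0,"tz":-2.7,"wx":0,"wy":0,"wz":-12.5,"claw":0}]' 60
python3 -c "
from h import *
show()
print(delta([.5579,-.119,.2205],66))"
```

```text
yaw 28.2 Mz 0.598 p [ 0.4875 -0.1116  0.1939]
yaw 28.2 Mz 0.583 p [ 0.4875 -0.1115  0.1939]
clock: 29.83
position: [0.4876, -0.1118, 0.2219]
ee_rot: [2.946, 1.091, 0.002]
force: [0.4, 0.0, -4.4]
width: 0.194
t 29.83 p [ 0.4876 -0.1118  0.2219] yaw/tilt [40.63  0.06] F [ 0.37  0.   -4.42] M [-0.104  0.095 -0.013] w 0.194 q [-0.6   0.33  0.95  1.95 -0.32  1.02 -0.37]
(array([4.87, 5.13, 0.15]), array([  0.04,  -0.04, -25.37]))
```

```bash
python3 -m handwheel '[{"tx":0.9,"ty":0.9,"tz":0,"wx":0,"wy":0,"wz":-4,"claw":0},{"tx":2.3,"ty":2.4,"tz":0,"wx":0,"wy":0,"wz":-11,"claw":0},{"tx":3.7,"ty":3.9,"tz":0,"wx":0,"wy":0,"wz":-18,"claw":0},{"tx":4.65,"ty":4.9,"tz":0,"wx":0,"wy":0,"wz":-23.5,"claw":0},{"tx":4.87,"ty":5.13,"tz":0.1,"wx":0,"wy":0,"wz":-25.4,"claw":0},{"tx":4.87,"ty":5.13,"tz":0.15,"wx":0,"wy":0,"wz":-25.4,"claw":0},{"tx":4.87,"ty":5.13,"tz":0.15,"wx":0,"wy":0,"wz":-25.4,"claw":0},{"tx":4.87,"ty":5.13,"tz":0.15,"wx":0,"wy":0,"wz":-25.4,"claw":0},{"tx":4.87,"ty":5.13,"tz":0.15,"wx":0,"wy":0,"wz":-25.4,"claw":0},{"tx":4.87,"ty":5.13,"tz":0.15,"wx":0,"wy":0,"wz":-25.4,"claw":0}]' 60
python3 -c "
from h import *
show()
print(delta([.5579,-.119,.2205],66))
import pickle
st=sensors.observe(); im,d=vision.get_image('wrist'); cv2.imwrite('pics/w10.png',im); pickle.dump((st,im,d),open('w10.pkl','wb'))"
```

```text
clock: 30.67
position: [0.5574, -0.1185, 0.2194]
ee_rot: [-2.634, -1.712, 0.0]
force: [0.9, 1.0, -4.8]
width: 0.189
t 30.67 p [ 0.5574 -0.1185  0.2194] yaw/tilt [6.605e+01 2.000e-02] F [ 0.88  1.03 -4.81] M [-0.131  0.042 -0.012] w 0.189 q [-0.43  0.43  0.78  1.78 -0.34  1.07  0.05]
(array([-0.03,  0.07, -0.11]), array([-0.02, -0.01,  0.05]))
```

View pics/w10.png

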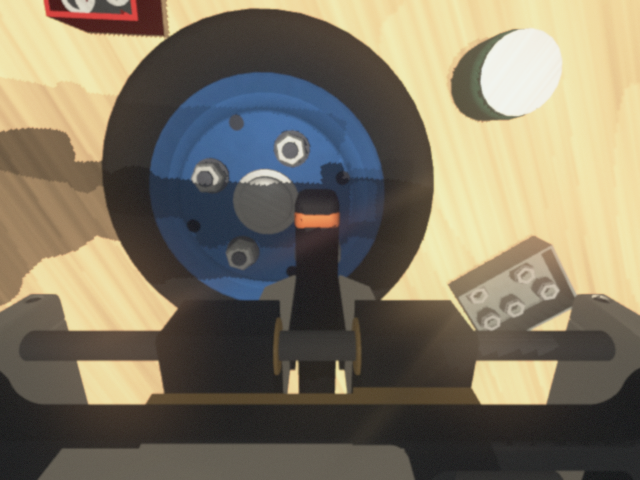

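```bash
python3 hexfit.py w10.pkl pics/hex10.png nut3=207,177 nut0=291,149 nut2=239,257
python3 -m handwheel '[{"tx":-0.03,"ty":0.06,"tz":0.3,"wx":0,"wy":0,"wz":0,"claw":0},{"tx":-0.03,"ty":0.06,"tz":0.9,"wx":0,"wy":0,"wz":0,"claw":0},{"tx":-0.03,"ty":0.06,"tz":1.3,"wx":0,"wy":0,"wz":0,"claw":0},{"tx":-0.03,"ty":0.06,"tz":1.5,"wx":0,"wy":0,"wz":0,"claw":0},{"tx":-0.03,"ty":0.06,"tz":1.6,"wx":0,"wy":0,"wz":0,"claw":0}]' 60
python3 -c "
from h import *
show()
print(delta([.5579,-.119,.1935],66))"
```

```text
nut3 centre [ 0.4966 -0.0421] AF mm 19.0 flat-normal yaw mod60 8.4 cost -94.8
nut0 centre [ 0.567  -0.0497] AF mm 18.9 flat-normal yaw mod60 43.4 cost -150.0
nut2 centre [ 0.4891 -0.1129] AF mm 19.0 flat-normal yaw mod60 46.8 cost -41.0
clock: 31.13
position: [0.5579, -0.119, 0.2026]
ee_rot: [-2.633, -1.713, 0.001]
force: [0.1, -0.2, -3.8]
width: 0.192
t 31.13 p [ 0.5579 -0.119   0.2026] yaw/tilt [6.609e+01 6.000e-02] F [ 0.08 -0.17 -3.77] M [-0.024  0.082  0.022] w 0.192 q [-0.42  0.45  0.76  1.8  -0.36  1.03  0.06]
(array([0.  , 0.  , 0.91]), array([-0.06,  0.02,  0.09]))
```

```bash
python3 -m handwheel '[{"tx":0,"ty":0,"tz":0.2,"wx":0,"wy":0,"wz":0,"claw":0},{"tx":0,"ty":0,"tz":0.6,"wx":0,"wy":0,"wz":0,"claw":0},{"tx":0,"ty":0,"tz":0.91,"wx":0,"wy":0,"wz":0,"claw":0},{"tx":0,"ty":0,"tz":0.91,"wx":0,"wy":0,"wz":0,"claw":0},{"tx":0,"ty":0,"tz":0.91,"wx":0,"wy":0,"wz":4,"claw":0},{"tx":0,"ty":0.01,"tz":0.91,"wx":0,"wy":0,"wz":10,"claw":0},{"tx":0,"ty":0.02,"tz":0.91,"wx":0,"wy":0,"wz":15,"claw":0},{"tx":0,"ty":0.02,"tz":0.91,"wx":0,"wy":0,"wz":18,"claw":0},{"tx":0,"ty":0.02,"tz":0.91,"wx":0,"wy":0,"wz":18,"claw":0}]' 60
python3 -c "
from h import *
show()"
```

```text
clock: 31.88
position: [0.5585, -0.1188, 0.1941]
ee_rot: [-2.87, -1.278, 0.0]
force: [-0.8, 1.4, -3.4]
width: 0.187
t 31.88 p [ 0.5585 -0.1188  0.1941] yaw/tilt [4.8e+01 2.0e-02] F [-0.83  1.43 -3.36] M [0.318 0.261 0.296] w 0.187 q [-0.47  0.49  0.84  1.81 -0.42  1.03 -0.19]
```

```bash
python3 -m handwheel '[{"tx":0,"ty":0,"tz":0,"wx":0,"wy":0,"wz":2,"claw":0},{"tx":0,"ty":0,"tz":0,"wx":0,"wy":0,"wz":2,"claw":0}]' 60 >/dev/null; python3 q.py
```

```text
yaw 46.2 Mz 0.259 p [ 0.5585 -0.1189  0.1942]
```

```bash
python3 -m handwheel '[{"tx":0,"ty":0,"tz":0,"wx":0,"wy":0,"wz":2,"claw":0},{"tx":0,"ty":0,"tz":0,"wx":0,"wy":0,"wz":2,"claw":0}]' 60 >/dev/null; python3 q.py
```

```text
yaw 44.2 Mz 0.324 p [ 0.5585 -0.119   0.1942]
```

```bash
python3 -m handwheel '[{"tx":0,"ty":0,"tz":0,"wx":0,"wy":0,"wz":2,"claw":0},{"tx":0,"ty":0,"tz":0,"wx":0,"wy":0,"wz":2,"claw":0}]' 60 >/dev/null; python3 q.py
```

```text
yaw 42.2 Mz 0.262 p [ 0.5585 -0.119   0.1942]
```

```bash
python3 -m handwheel '[{"tx":0,"ty":0,"tz":0,"wx":0,"wy":0,"wz":2,"claw":0},{"tx":0,"ty":0,"tz":0,"wx":0,"wy":0,"wz":2,"claw":0}]' 60 >/dev/null; python3 q.py
```

```text
yaw 40.2 Mz 0.316 p [ 0.5585 -0.119   0.1942]
```

```bash
python3 -m handwheel '[{"tx":0,"ty":0,"tz":0,"wx":0,"wy":0,"wz":2,"claw":0},{"tx":0,"ty":0,"tz":0,"wx":0,"wy":0,"wz":2,"claw":0}]' 60 >/dev/null; python3 q.py
```

```text
yaw 38.2 Mz 0.315 p [ 0.5585 -0.1191  0.1942]
```

```bash
python3 -m handwheel '[{"tx":0,"ty":0,"tz":0,"wx":0,"wy":0,"wz":2,"claw":0},{"tx":0,"ty":0,"tz":0,"wx":0,"wy":0,"wz":2,"claw":0}]' 60 >/dev/null; python3 q.py
```

```text
yaw 36.2 Mz 0.291 p [ 0.5585 -0.1191  0.1942]
```

```bash
python3 -m handwheel '[{"tx":0,"ty":0,"tz":0,"wx":0,"wy":0,"wz":2,"claw":0},{"tx":0,"ty":0,"tz":0,"wx":0,"wy":0,"wz":2,"claw":0}]' 60 >/dev/null; python3 q.py
```

```text
yaw 34.2 Mz 0.286 p [ 0.5585 -0.1192  0.1942]
```

```bash
python3 -m handwheel '[{"tx":0,"ty":0,"tz":0,"wx":0,"wy":0,"wz":2,"claw":0},{"tx":0,"ty":0,"tz":0,"wx":0,"wy":0,"wz":2,"claw":0}]' 60 >/dev/null; python3 q.py
```

```text
yaw 32.2 Mz 0.286 p [ 0.5585 -0.1192  0.1942]
```

```bash
python3 -m handwheel '[{"tx":0,"ty":0,"tz":0,"wx":0,"wy":0,"wz":2,"claw":0},{"tx":0,"ty":0,"tz":0,"wx":0,"wy":0,"wz":2,"claw":0}]' 60 >/dev/null; python3 q.py
```

```text
yaw 30.2 Mz 0.314 p [ 0.5585 -0.1192  0.1942]
```

```bash
python3 -m handwheel '[{"tx":0,"ty":0,"tz":0,"wx":0,"wy":0,"wz":2,"claw":0},{"tx":0,"ty":0,"tz":0,"wx":0,"wy":0,"wz":2,"claw":0}]' 60 >/dev/null; python3 q.py
```

```text
yaw 28.2 Mz 0.269 p [ 0.5585 -0.1192  0.1942]
```

```bash
python3 -m handwheel '[{"tx":0,"ty":0,"tz":0,"wx":0,"wy":0,"wz":2,"claw":0},{"tx":0,"ty":0,"tz":0,"wx":0,"wy":0,"wz":2,"claw":0}]' 60 >/dev/null; python3 q.py
```

```text
yaw 26.2 Mz 0.28 p [ 0.5585 -0.1192  0.1942]
```

```bash
python3 -m handwheel '[{"tx":0,"ty":0,"tz":0,"wx":0,"wy":0,"wz":2,"claw":0},{"tx":0,"ty":0,"tz":0,"wx":0,"wy":0,"wz":2,"claw":0}]' 60 >/dev/null; python3 q.py
```

```text
yaw 24.2 Mz 0.356 p [ 0.5585 -0.1192  0.1942]
```

```bash
python3 -m handwheel '[{"tx":0,"ty":0,"tz":0,"wx":0,"wy":0,"wz":2,"claw":0},{"tx":0,"ty":0,"tz":0,"wx":0,"wy":0,"wz":2,"claw":0}]' 60 >/dev/null; python3 q.py;  python3 -c "
from h import *
vision.get_image('scene')"; python3 q.py
```

```text
yaw 22.2 Mz 0.475 p [ 0.5585 -0.1193  0.1942]
yaw 22.3 Mz 0.444 p [ 0.5585 -0.1192  0.1942]
```

```bash
python3 -m handwheel '[{"tx":0,"ty":0,"tz":0,"wx":0,"wy":0,"wz":1.4,"claw":0},{"tx":0,"ty":0,"tz":0,"wx":0,"wy":0,"wz":1.4,"claw":0}]' 60 >/dev/null; python3 q.py;  python3 -c "
from h import *
vision.get_image('scene')"; python3 q.py
```

```text
yaw 20.7 Mz 0.502 p [ 0.5585 -0.1193  0.1942]
yaw 20.7 Mz 0.488 p [ 0.5585 -0.1193  0.1942]
```

```bash
python3 -m handwheel '[{"tx":0,"ty":0,"tz":0,"wx":0,"wy":0,"wz":1.2,"claw":0},{"tx":0,"ty":0,"tz":0,"wx":0,"wy":0,"wz":1.2,"claw":0}]' 60 >/dev/null; python3 q.py;  python3 -c "
from h import *
vision.get_image('scene')"; python3 q.py
```

```text
yaw 19.4 Mz 0.578 p [ 0.5585 -0.1193  0.1942]
yaw 19.5 Mz 0.538 p [ 0.5585 -0.1193  0.1943]
```

```bash
python3 -m handwheel '[{"tx":0,"ty":0,"tz":0,"wx":0,"wy":0,"wz":-6,"claw":0},{"tx":0,"ty":0,"tz":0,"wx":0,"wy":0,"wz":-12.5,"claw":0},{"tx":0,"ty":0,"tz":0,"wx":0,"wy":0,"wz":-12.5,"claw":0},{"tx":0,"ty":0,"tz":-0.5,"wx":0,"wy":0,"wz":-12.5,"claw":0},{"tx":0,"ty":0,"tz":-1.5,"wx":0,"wy":0,"wz":-12.5,"claw":0},{"tx":0,"ty":0,"tz":-2.4,"wx":0,"wy":0,"wz":-12.5,"claw":0},{"tx":0,"ty":0,"tz":-2.7,"wx":0,"wy":0,"wz":-12.5,"claw":0},{"tx":0,"ty":0,"tz":-2.7,"wx":0,"wy":0,"wz":-12.5,"claw":0}]' 60
python3 -c "
from h import *
show()
print(delta([.4953,-.0407,.2205],68.3))"
```

```text
clock: 35.2
position: [0.5589, -0.1199, 0.2227]
ee_rot: [3.019, 0.863, 0.003]
force: [-0.4, -0.2, -4.0]
width: 0.189
t 35.2 p [ 0.5589 -0.1199  0.2227] yaw/tilt [31.91  0.12] F [-0.43 -0.21 -3.97] M [-0.074  0.09  -0.012] w 0.189 q [-0.53  0.48  0.95  1.78 -0.44  1.1  -0.45]
(array([ -1.21, -10.09,   0.2 ]), array([  0.11,  -0.05, -36.39]))
```

```bash
python3 -m handwheel '[{"tx":-0.2,"ty":-1.4,"tz":0,"wx":0,"wy":0,"wz":-5,"claw":0},{"tx":-0.4,"ty":-3.7,"tz":0,"wx":0,"wy":0,"wz":-12,"claw":0},{"tx":-0.75,"ty":-6.2,"tz":0,"wx":0,"wy":0,"wz":-19,"claw":0},{"tx":-1,"ty":-8.5,"tz":0,"wx":0,"wy":0,"wz":-26,"claw":0},{"tx":-1.2,"ty":-9.8,"tz":0.1,"wx":0,"wy":0,"wz":-33,"claw":0},{"tx":-1.21,"ty":-10.09,"tz":0.2,"wx":0,"wy":0,"wz":-36.4,"claw":0},{"tx":-1.21,"ty":-10.09,"tz":0.2,"wx":0,"wy":0,"wz":-36.4,"claw":0},{"tx":-1.21,"ty":-10.09,"tz":0.2,"wx":0,"wy":0,"wz":-36.4,"claw":0},{"tx":-1.21,"ty":-10.09,"tz":0.2,"wx":0,"wy":0,"wz":-36.4,"claw":0},{"tx":-1.21,"ty":-10.09,"tz":0.2,"wx":0,"wy":0,"wz":-36.4,"claw":0},{"tx":-1.21,"ty":-10.09,"tz":0.2,"wx":0,"wy":0,"wz":-36.4,"claw":0}]' 60
python3 -c "
from h import *
show()
print(delta([.4953,-.0406,.2205],68.3))"
```

```text
clock: 36.12
position: [0.4949, -0.0407, 0.2192]
ee_rot: [2.6, 1.763, -0.0]
force: [-0.6, -0.3, -4.2]
width: 0.19
t 36.12 p [ 0.4949 -0.0407  0.2192] yaw/tilt [6.827e+01 3.000e-02] F [-0.62 -0.29 -4.17] M [-0.049  0.114 -0.041] w 0.19 q [-0.67  0.3   0.83  1.95 -0.26  1.   -0.1 ]
(array([ 0.02,  0.03, -0.13]), array([ 0.01,  0.03, -0.03]))
```

```bash
python3 -m handwheel '[{"tx":0.02,"ty":0.03,"tz":0.3,"wx":0,"wy":0,"wz":0,"claw":0},{"tx":0.02,"ty":0.03,"tz":0.9,"wx":0,"wy":0,"wz":0,"claw":0},{"tx":0.02,"ty":0.03,"tz":1.3,"wx":0,"wy":0,"wz":0,"claw":0},{"tx":0.02,"ty":0.03,"tz":1.5,"wx":0,"wy":0,"wz":0,"claw":0},{"tx":0.02,"ty":0.03,"tz":1.6,"wx":0,"wy":0,"wz":0,"claw":0}]' 60
python3 -c "
from h import *
show()
print(delta([.4953,-.0406,.1935],68.3))"
```

```text
clock: 36.53
position: [0.4948, -0.0401, 0.2026]
ee_rot: [-2.598, -1.765, 0.001]
force: [0.5, 0.6, -3.4]
width: 0.19
t 36.53 p [ 0.4948 -0.0401  0.2026] yaw/tilt [6.838e+01 5.000e-02] F [ 0.49  0.57 -3.39] M [-0.177  0.043 -0.036] w 0.19 q [-0.66  0.32  0.81  1.98 -0.28  0.96 -0.08]
(array([-0.03,  0.07,  0.91]), array([-0.04,  0.03,  0.08]))
```

```bash
python3 -m handwheel '[{"tx":-0.02,"ty":0.05,"tz":0.2,"wx":0,"wy":0,"wz":0,"claw":0},{"tx":-0.02,"ty":0.05,"tz":0.6,"wx":0,"wy":0,"wz":0,"claw":0},{"tx":-0.02,"ty":0.05,"tz":0.91,"wx":0,"wy":0,"wz":0,"claw":0},{"tx":-0.02,"ty":0.05,"tz":0.91,"wx":0,"wy":0,"wz":0,"claw":0}]' 60
python3 -c "
from h import *
show()"
python3 -m handwheel '[{"tx":0,"ty":0,"tz":0,"wx":0,"wy":0,"wz":4,"claw":0},{"tx":0,"ty":0.01,"tz":0,"wx":0,"wy":0,"wz":10,"claw":0},{"tx":0,"ty":0.02,"tz":0,"wx":0,"wy":0,"wz":16,"claw":0},{"tx":0,"ty":0.02,"tz":0,"wx":0,"wy":0,"wz":20,"claw":0},{"tx":0,"ty":0.02,"tz":0,"wx":0,"wy":0,"wz":20,"claw":0}]' 60
python3 q.py
```

```text
clock: 36.87
position: [0.495, -0.0403, 0.1934]
ee_rot: [-2.598, -1.765, 0.001]
force: [0.1, -0.2, -4.7]
width: 0.19
t 36.87 p [ 0.495  -0.0403  0.1934] yaw/tilt [6.84e+01 6.00e-02] F [ 0.1  -0.19 -4.65] M [-0.098  0.159 -0.021] w 0.19 q [-0.65  0.34  0.8   1.99 -0.3   0.94 -0.07]
clock: 37.28
position: [0.4957, -0.0405, 0.1941]
ee_rot: [2.867, 1.284, -0.0]
force: [-0.3, 0.1, -4.4]
width: 0.191
yaw 48.2 Mz 0.24 p [ 0.4957 -0.0405  0.1941]
```

```bash
python3 -m handwheel '[{"tx":0,"ty":0,"tz":0,"wx":0,"wy":0,"wz":2,"claw":0},{"tx":0,"ty":0,"tz":0,"wx":0,"wy":0,"wz":2,"claw":0}]' 60 >/dev/null; python3 q.py
```

```text
yaw 46.5 Mz 0.303 p [ 0.4957 -0.0405  0.1941]
```

```bash
python3 -m handwheel '[{"tx":0,"ty":0,"tz":0,"wx":0,"wy":0,"wz":2,"claw":0},{"tx":0,"ty":0,"tz":0,"wx":0,"wy":0,"wz":2,"claw":0}]' 60 >/dev/null; python3 q.py
```

```text
yaw 44.5 Mz 0.284 p [ 0.4957 -0.0405  0.1941]
```

```bash
python3 -m handwheel '[{"tx":0,"ty":0,"tz":0,"wx":0,"wy":0,"wz":2,"claw":0},{"tx":0,"ty":0,"tz":0,"wx":0,"wy":0,"wz":2,"claw":0}]' 60 >/dev/null; python3 q.py
```

```text
yaw 42.5 Mz 0.307 p [ 0.4957 -0.0405  0.1941]
```

```bash
python3 -m handwheel '[{"tx":0,"ty":0,"tz":0,"wx":0,"wy":0,"wz":2,"claw":0},{"tx":0,"ty":0,"tz":0,"wx":0,"wy":0,"wz":2,"claw":0}]' 60 >/dev/null; python3 q.py
```

```text
yaw 40.5 Mz 0.344 p [ 0.4957 -0.0405  0.1941]
```

```bash
python3 -m handwheel '[{"tx":0,"ty":0,"tz":0,"wx":0,"wy":0,"wz":1.5,"claw":0},{"tx":0,"ty":0,"tz":0,"wx":0,"wy":0,"wz":1.5,"claw":0}]' 60 >/dev/null; python3 q.py
```

```text
yaw 38.9 Mz 0.296 p [ 0.4957 -0.0405  0.1941]
```

```bash
python3 -m handwheel '[{"tx":0,"ty":0,"tz":0,"wx":0,"wy":0,"wz":1.5,"claw":0},{"tx":0,"ty":0,"tz":0,"wx":0,"wy":0,"wz":1.5,"claw":0}]' 60 >/dev/null; python3 q.py
```

```text
yaw 37.3 Mz 0.307 p [ 0.4957 -0.0405  0.1941]
```

```bash
python3 -m handwheel '[{"tx":0,"ty":0,"tz":0,"wx":0,"wy":0,"wz":2,"claw":0},{"tx":0,"ty":0,"tz":0,"wx":0,"wy":0,"wz":2,"claw":0}]' 60 >/dev/null; python3 q.py
```

```text
yaw 35.3 Mz 0.336 p [ 0.4957 -0.0405  0.1941]
```

```bash
python3 -m handwheel '[{"tx":0,"ty":0,"tz":0,"wx":0,"wy":0,"wz":2,"claw":0},{"tx":0,"ty":0,"tz":0,"wx":0,"wy":0,"wz":2,"claw":0}]' 60 >/dev/null; python3 q.py
```

```text
yaw 33.4 Mz 0.29 p [ 0.4957 -0.0405  0.1941]
```

```bash
python3 -m handwheel '[{"tx":0,"ty":0,"tz":0,"wx":0,"wy":0,"wz":2,"claw":0},{"tx":0,"ty":0,"tz":0,"wx":0,"wy":0,"wz":2,"claw":0}]' 60 >/dev/null; python3 q.py
```

```text
yaw 31.4 Mz 0.327 p [ 0.4958 -0.0405  0.1942]
```

```bash
python3 -m handwheel '[{"tx":0,"ty":0,"tz":0,"wx":0,"wy":0,"wz":2,"claw":0},{"tx":0,"ty":0,"tz":0,"wx":0,"wy":0,"wz":2,"claw":0}]' 60 >/dev/null; python3 q.py
```

```text
yaw 29.4 Mz 0.271 p [ 0.4957 -0.0405  0.1941]
```

```bash
python3 -m handwheel '[{"tx":0,"ty":0,"tz":0,"wx":0,"wy":0,"wz":2,"claw":0},{"tx":0,"ty":0,"tz":0,"wx":0,"wy":0,"wz":2,"claw":0}]' 60 >/dev/null; python3 q.py
```

```text
yaw 27.4 Mz 0.289 p [ 0.4957 -0.0405  0.1941]
```

```bash
python3 -m handwheel '[{"tx":0,"ty":0,"tz":0,"wx":0,"wy":0,"wz":2,"claw":0},{"tx":0,"ty":0,"tz":0,"wx":0,"wy":0,"wz":2,"claw":0}]' 60 >/dev/null; python3 q.py
```

```text
yaw 25.4 Mz 0.327 p [ 0.4957 -0.0406  0.1941]
```

```bash
python3 -m handwheel '[{"tx":0,"ty":0,"tz":0,"wx":0,"wy":0,"wz":2,"claw":0},{"tx":0,"ty":0,"tz":0,"wx":0,"wy":0,"wz":2,"claw":0}]' 60 >/dev/null; python3 q.py
```

```text
yaw 23.4 Mz 0.292 p [ 0.4958 -0.0406  0.1942]
```

```bash
python3 -m handwheel '[{"tx":0,"ty":0,"tz":0,"wx":0,"wy":0,"wz":1.5,"claw":0},{"tx":0,"ty":0,"tz":0,"wx":0,"wy":0,"wz":1.5,"claw":0}]' 60 >/dev/null; python3 q.py
```

```text
yaw 21.9 Mz 0.33 p [ 0.4957 -0.0406  0.1941]
```

```bash
python3 -m handwheel '[{"tx":0,"ty":0,"tz":0,"wx":0,"wy":0,"wz":1.5,"claw":0},{"tx":0,"ty":0,"tz":0,"wx":0,"wy":0,"wz":1.5,"claw":0}]' 60 >/dev/null; python3 q.py
```

```text
yaw 20.3 Mz 0.403 p [ 0.4958 -0.0406  0.1942]
```

```bash
python3 -m handwheel '[{"tx":0,"ty":0,"tz":0,"wx":0,"wy":0,"wz":1.5,"claw":0},{"tx":0,"ty":0,"tz":0,"wx":0,"wy":0,"wz":1.5,"claw":0}]' 60 >/dev/null; python3 q.py
```

```text
yaw 18.8 Mz 0.505 p [ 0.4958 -0.0405  0.1942]
```

```bash
python3 -m handwheel '[{"tx":0,"ty":0,"tz":0,"wx":0,"wy":0,"wz":0.7,"claw":0},{"tx":0,"ty":0,"tz":0,"wx":0,"wy":0,"wz":0.7,"claw":0}]' 60 >/dev/null; python3 q.py;  python3 -c "
from h import *
vision.get_image('scene')"; python3 q.py
```

```text
yaw 18.2 Mz 0.536 p [ 0.4957 -0.0405  0.1942]
yaw 18.2 Mz 0.433 p [ 0.4957 -0.0405  0.1942]
```

```bash
python3 -m handwheel '[{"tx":0,"ty":0,"tz":0,"wx":0,"wy":0,"wz":0.9,"claw":0},{"tx":0,"ty":0,"tz":0,"wx":0,"wy":0,"wz":0.9,"claw":0}]' 60 >/dev/null; python3 q.py;  python3 -c "
from h import *
vision.get_image('scene')"; python3 q.py
```

```text
yaw 17.2 Mz 0.561 p [ 0.4957 -0.0405  0.1942]
yaw 17.3 Mz 0.525 p [ 0.4957 -0.0405  0.1942]
```

```bash
python3 -m handwheel '[{"tx":0,"ty":0,"tz":0,"wx":0,"wy":0,"wz":0.5,"claw":0},{"tx":0,"ty":0,"tz":0,"wx":0,"wy":0,"wz":0.5,"claw":0}]' 60 >/dev/null; python3 q.py
python3 -m handwheel '[{"tx":0,"ty":0,"tz":0,"wx":0,"wy":0,"wz":-6,"claw":0},{"tx":0,"ty":0,"tz":0,"wx":0,"wy":0,"wz":-12.5,"claw":0},{"tx":0,"ty":0,"tz":0,"wx":0,"wy":0,"wz":-12.5,"claw":0},{"tx":0,"ty":0,"tz":-0.5,"wx":0,"wy":0,"wz":-12.5,"claw":0},{"tx":0,"ty":0,"tz":-1.5,"wx":0,"wy":0,"wz":-12.5,"claw":0},{"tx":0,"ty":0,"tz":-3,"wx":0,"wy":0,"wz":-12.5,"claw":0},{"tx":0,"ty":0,"tz":-4.2,"wx":0,"wy":0,"wz":-12.5,"claw":0},{"tx":0,"ty":0,"tz":-4.7,"wx":0,"wy":0,"wz":-12.5,"claw":0},{"tx":0,"ty":0,"tz":-4.7,"wx":0,"wy":0,"wz":-12.5,"claw":0}]' 60
python3 -c "
from h import *
show()
print(delta([.5065,.2,.243],176.5)); print(delta([.5065,.2,.243],-3.5))"
```

```text
yaw 16.8 Mz 0.531 p [ 0.4957 -0.0405  0.1942]
clock: 41.3
position: [0.496, -0.0401, 0.2424]
ee_rot: [-3.039, -0.792, -0.002]
force: [0.9, 0.4, -4.1]
width: 0.189
t 41.3 p [ 0.496  -0.0401  0.2424] yaw/tilt [29.21  0.1 ] F [ 0.87  0.36 -4.1 ] M [-0.063  0.063  0.029] w 0.189 q [-0.83  0.33  1.05  1.93 -0.33  1.07 -0.7 ]
(array([ 12.64, -20.44,  -0.03]), array([ 1.2000e-01, -7.0000e-02, -1.4729e+02]))
(array([ 12.64, -20.44,  -0.03]), array([-0.06, -0.09, 32.71]))
```

```bash
python3 -c "
from h import *
print(delta([.5055,.2005,.243],90))"; python3 -m handwheel '[{"tx":0.8,"ty":-1.3,"tz":0,"wx":0,"wy":0,"wz":-5,"claw":0},{"tx":2.3,"ty":-3.7,"tz":0,"wx":0,"wy":0,"wz":-12,"claw":0},{"tx":4.2,"ty":-6.8,"tz":0,"wx":0,"wy":0,"wz":-19,"claw":0},{"tx":6.1,"ty":-9.9,"tz":0,"wx":0,"wy":0,"wz":-26,"claw":0},{"tx":8,"ty":-13,"tz":0,"wx":0,"wy":0,"wz":-33,"claw":0},{"tx":9.9,"ty":-16.1,"tz":0,"wx":0,"wy":0,"wz":-40,"claw":0},{"tx":11.5,"ty":-18.8,"tz":0,"wx":0,"wy":0,"wz":-47,"claw":0},{"tx":12.3,"ty":-20.2,"tz":0,"wx":0,"wy":0,"wz":-54,"claw":0},{"tx":12.6,"ty":-20.55,"tz":0,"wx":0,"wy":0,"wz":-60,"claw":0},{"tx":12.6,"ty":-20.55,"tz":0,"wx":0,"wy":0,"wz":-60.8,"claw":0},{"tx":12.6,"ty":-20.55,"tz":0,"wx":0,"wy":0,"wz":-60.8,"claw":0},{"tx":12.6,"ty":-20.55,"tz":0,"wx":0,"wy":0,"wz":-60.8,"claw":0}]' 60
python3 -m handwheel '[{"tx":0,"ty":0,"tz":0,"wx":0,"wy":0,"wz":0,"claw":0},{"tx":0,"ty":0,"tz":0,"wx":0,"wy":0,"wz":0,"claw":0},{"tx":0,"ty":0,"tz":0,"wx":0,"wy":0,"wz":0,"claw":0}]' 60
python3 - <<'E'
from h import *
show()
print(delta([.5055,.2005,.243],90))
im,d=vision.get_image('top');P=pose('top'); cv2.imwrite('pics/top11.png',im[180:380,180:460])
cv2.imwrite('pics/top11.png',cv2.resize(im[190:330,210:450],None,fx=3.3,fy=3.3,interpolation=cv2.INTER_CUBIC))
st=sensors.observe();im,d=vision.get_image('wrist'); cv2.imwrite('pics/w11.png',im)
im,d=vision.get_image('scene'); cv2.imwrite('pics/s11.png',cv2.resize(im[130:280,240:440],None,fx=4,fy=4,interpolation=cv2.INTER_CUBIC))
E
```

```text
(array([ 12.57, -20.53,  -0.03]), array([ 3.000e-02, -1.000e-01, -6.079e+01]))
clock: 42.3
position: [0.5047, 0.1992, 0.2408]
ee_rot: [-2.225, -2.217, 0.002]
force: [0.8, -0.3, -3.5]
width: 0.19
clock: 42.55
position: [0.505, 0.1999, 0.2412]
ee_rot: [-2.222, -2.221, -0.0]
force: [0.0, -0.4, -4.1]
width: 0.19
t 42.55 p [0.505  0.1999 0.2412] yaw/tilt [89.97  0.  ] F [ 0.03 -0.39 -4.06] M [-0.088  0.029 -0.011] w 0.19 q [-1.01  0.34  0.71  1.81 -0.25  1.08 -0.2 ]
(array([ 0.06,  0.05, -0.18]), array([-0.  , -0.  , -0.03]))
```

View pics/top11.png

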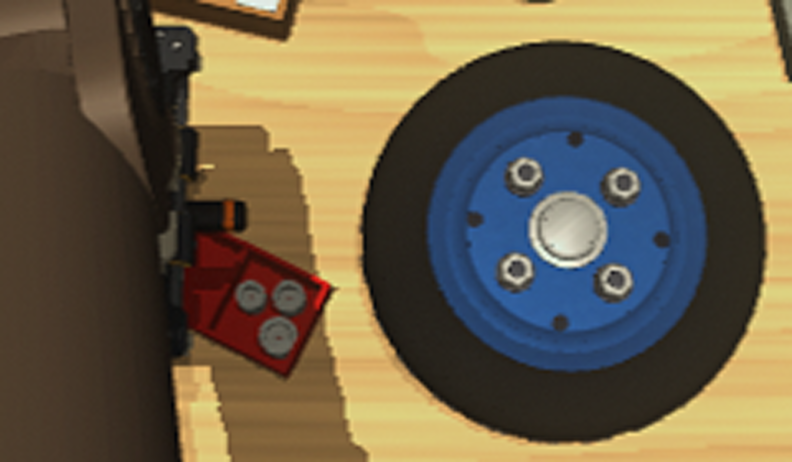

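View pics/s11.png

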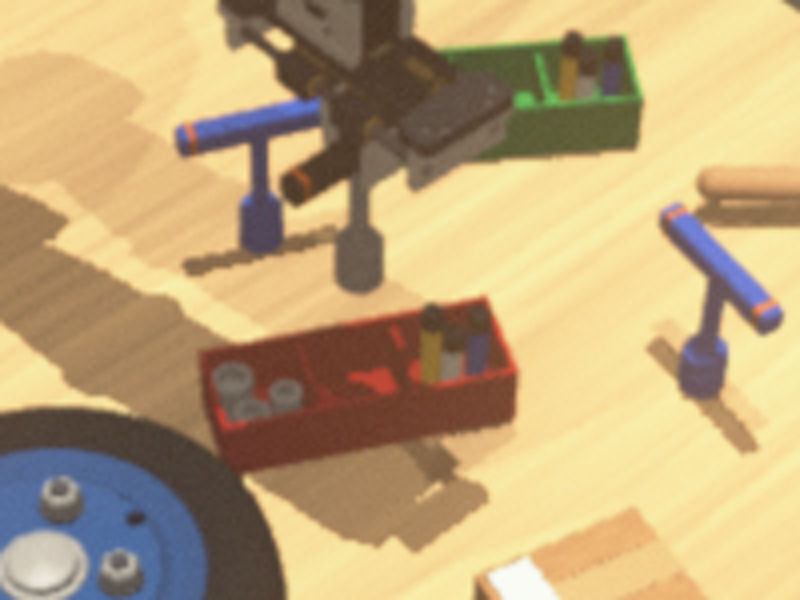

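```bash
python3 -m handwheel '[{"tx":0.05,"ty":0.05,"tz":1.5,"wx":0,"wy":0,"wz":0,"claw":0},{"tx":0.05,"ty":0.05,"tz":4,"wx":0,"wy":0,"wz":0,"claw":0},{"tx":0.05,"ty":0.05,"tz":6.5,"wx":0,"wy":0,"wz":0,"claw":0},{"tx":0.05,"ty":0.05,"tz":9,"wx":0,"wy":0,"wz":0,"claw":0},{"tx":0.05,"ty":0.05,"tz":11,"wx":0,"wy":0,"wz":0,"claw":0},{"tx":0.05,"ty":0.05,"tz":12,"wx":0,"wy":0,"wz":0,"claw":0},{"tx":0.05,"ty":0.05,"tz":12.1,"wx":0,"wy":0,"wz":0,"claw":0},{"tx":0.05,"ty":0.05,"tz":12.1,"wx":0,"wy":0,"wz":0,"claw":0},{"tx":0.05,"ty":0.05,"tz":12.1,"wx":0,"wy":0,"wz":0,"claw":0}]' 60
python3 -c "
from h import *
show()"
```

```text
clock: 43.45
position: [0.5064, 0.2011, 0.1213]
ee_rot: [2.219, 2.223, 0.003]
force: [-0.2, 0.8, -3.2]
width: 0.193
t 43.45 p [0.5064 0.2011 0.1213] yaw/tilt [90.09  0.11] F [-0.16  0.78 -3.24] M [-0.123  0.062 -0.057] w 0.193 q [-0.93  0.49  0.63  1.95 -0.39  0.82 -0.09]
```

```bash
python3 -m handwheel '[{"tx":0,"ty":0,"tz":0.25,"wx":0,"wy":0,"wz":0,"claw":0},{"tx":0,"ty":0,"tz":0.5,"wx":0,"wy":0,"wz":0,"claw":0},{"tx":0,"ty":0,"tz":0.65,"wx":0,"wy":0,"wz":0,"claw":0},{"tx":0,"ty":0,"tz":0.75,"wx":0,"wy":0,"wz":0,"claw":0},{"tx":0,"ty":0,"tz":0.75,"wx":0,"wy":0,"wz":0,"claw":0}]' 60
python3 -c "
from h import *
show()"
python3 -m handwheel '[{"tx":0,"ty":0,"tz":0.06,"wx":0,"wy":0,"wz":0,"claw":0},{"tx":0,"ty":0,"tz":0.1,"wx":0,"wy":0,"wz":0,"claw":0},{"tx":0,"ty":0,"tz":0.1,"wx":0,"wy":0,"wz":0,"claw":0}]' 60
python3 -c "
from h import *
show()"
```

```text
clock: 43.87
position: [0.5055, 0.201, 0.1127]
ee_rot: [-2.22, -2.223, -0.001]
force: [0.5, 0.2, -3.1]
width: 0.195
t 43.87 p [0.5055 0.201  0.1127] yaw/tilt [9.01e+01 2.00e-02] F [ 0.55  0.23 -3.06] M [-0.094  0.071 -0.036] w 0.195 q [-0.92  0.5   0.62  1.95 -0.4   0.81 -0.08]
clock: 44.12
position: [0.506, 0.2011, 0.1126]
ee_rot: [-2.22, -2.223, -0.002]
force: [-1.3, -0.7, 8.6]
width: 0.192
t 44.12 p [0.506  0.2011 0.1126] yaw/tilt [9.009e+01 8.000e-02] F [-1.28 -0.73  8.56] M [-0.215  0.772  0.007] w 0.192 q [-0.92  0.5   0.62  1.95 -0.4   0.8  -0.08]
```

```bash
python3 -m handwheel '[{"tx":0,"ty":0,"tz":-0.06,"wx":0,"wy":0,"wz":0,"claw":0},{"tx":0,"ty":0,"tz":-0.06,"wx":0,"wy":0,"wz":0,"claw":0},{"tx":0,"ty":0,"tz":-0.06,"wx":0,"wy":0,"wz":0,"claw":0}]' 20
python3 -c "
from h import *
show()"
```

```text
clock: 44.37
position: [0.5057, 0.201, 0.1126]
ee_rot: [2.219, 2.223, 0.001]
force: [-0.6, -0.1, 3.5]
width: 0.195
t 44.37 p [0.5057 0.201  0.1126] yaw/tilt [9.01e+01 4.00e-02] F [-0.56 -0.14  3.51] M [-0.124  0.207  0.009] w 0.195 q [-0.92  0.5   0.62  1.95 -0.4   0.81 -0.08]
```

Standing on the floor with ~7 N support; open slowly.

```bash
python3 -m handwheel '[{"tx":0,"ty":0,"tz":0,"wx":0,"wy":0,"wz":0,"claw":0.22},{"tx":0,"ty":0,"tz":0,"wx":0,"wy":0,"wz":0,"claw":0.24},{"tx":0,"ty":0,"tz":0,"wx":0,"wy":0,"wz":0,"claw":0.28},{"tx":0,"ty":0,"tz":0,"wx":0,"wy":0,"wz":0,"claw":0.35},{"tx":0,"ty":0,"tz":0,"wx":0,"wy":0,"wz":0,"claw":0.45},{"tx":0,"ty":0,"tz":0,"wx":0,"wy":0,"wz":0,"claw":0.6},{"tx":0,"ty":0,"tz":0,"wx":0,"wy":0,"wz":0,"claw":0.6},{"tx":0,"ty":0,"tz":0,"wx":0,"wy":0,"wz":0,"claw":0.6}]' 20
python3 -c "
from h import *
show()"
```

```text
clock: 45.03
position: [0.5055, 0.2009, 0.1122]
ee_rot: [2.22, 2.223, 0.0]
force: [-0.0, -0.1, -0.1]
width: 0.576
t 45.03 p [0.5055 0.2009 0.1122] yaw/tilt [90.09  0.  ] F [-0.01 -0.05 -0.13] M [-0.116  0.064  0.015] w 0.576 q [-0.92  0.5   0.62  1.95 -0.4   0.81 -0.08]
```

```bash
python3 -m handwheel '[{"tx":0,"ty":0,"tz":-0.8,"wx":0,"wy":0,"wz":0,"claw":0.65},{"tx":0,"ty":0,"tz":-2.5,"wx":0,"wy":0,"wz":0,"claw":0.65},{"tx":0,"ty":0,"tz":-5,"wx":0,"wy":0,"wz":0,"claw":0.65},{"tx":0,"ty":0,"tz":-8.5,"wx":0,"wy":0,"wz":0,"claw":0.65},{"tx":0,"ty":0,"tz":-12,"wx":0,"wy":0,"wz":0,"claw":0.65},{"tx":0,"ty":0,"tz":-15,"wx":0,"wy":0,"wz":0,"claw":0.65},{"tx":3,"ty":-3,"tz":-16,"wx":0,"wy":0,"wz":0,"claw":0.65},{"tx":7,"ty":-6,"tz":-16,"wx":0,"wy":0,"wz":0,"claw":0.65},{"tx":11,"ty":-9,"tz":-16,"wx":0,"wy":0,"wz":0,"claw":0.65},{"tx":15,"ty":-10,"tz":-16,"wx":0,"wy":0,"wz":0,"claw":0.65},{"tx":18,"ty":-10,"tz":-16,"wx":0,"wy":0,"wz":0,"claw":0.65},{"tx":20,"ty":-10,"tz":-16,"wx":0,"wy":0,"wz":0,"claw":0.65}]' 20
python3 -m handwheel '[{"tx":0,"ty":0,"tz":0,"wx":0,"wy":0,"wz":0,"claw":0.65},{"tx":0,"ty":0,"tz":0,"wx":0,"wy":0,"wz":0,"claw":0.65},{"tx":0,"ty":0,"tz":0,"wx":0,"wy":0,"wz":0,"claw":0.65}]' 20
python3 - <<'E'
from h import *
show()
im,d=vision.get_image('top');P=pose('top')
cv2.imwrite('pics/top12.png',cv2.resize(im[140:340,200:500],None,fx=2.6,fy=2.6,interpolation=cv2.INTER_CUBIC))
for r in nets.cut_out('wrench','top'):
    X=depth_pts(P,r['region'],d); T=X[(X[:,2]>.12)&(X[:,2]<.14)]
    if len(T)>20: print(r['score'],r['uv'],np.round(T.mean(0),4),cv2.minAreaRect(T[:,:2].astype(np.float32)*1000))
im,d=vision.get_image('scene'); cv2.imwrite('pics/s12.png',cv2.resize(im[150:430,160:460],None,fx=2.1,fy=2.1,interpolation=cv2.INTER_CUBIC))
E
```

```text
clock: 46.03
position: [0.402, 0.4057, 0.2729]
ee_rot: [-2.212, -2.228, -0.001]
force: [0.6, 0.4, 0.8]
width: 0.649
clock: 46.28
position: [0.4056, 0.3995, 0.2725]
ee_rot: [2.22, 2.221, -0.0]
force: [0.3, -0.4, 0.9]
width: 0.651
t 46.28 p [0.4056 0.3995 0.2725] yaw/tilt [9.002e+01 5.000e-02] F [ 0.3  -0.4   0.91] M [-0.135  0.017  0.01 ] w 0.651 q [-1.35  0.35  0.66  1.7  -0.23  1.16 -0.63]
0.93 [262.4, 267.4] [0.5054 0.1969 0.1286] ((505.5458679199219, 198.48980712890625), (112.8301773071289, 18.436120986938477), 89.72399139404297)
0.66 [183.0, 213.1] [0.6409 0.3962 0.1246] ((642.4512939453125, 396.7983093261719), (19.843687057495117, 116.88690948486328), 78.01587677001953)
0.65 [238.3, 342.5] [0.3331 0.2542 0.1249] ((333.3599548339844, 255.4691162109375), (116.78343963623047, 17.587844848632812), 66.84963989257812)
```

View pics/top12.png

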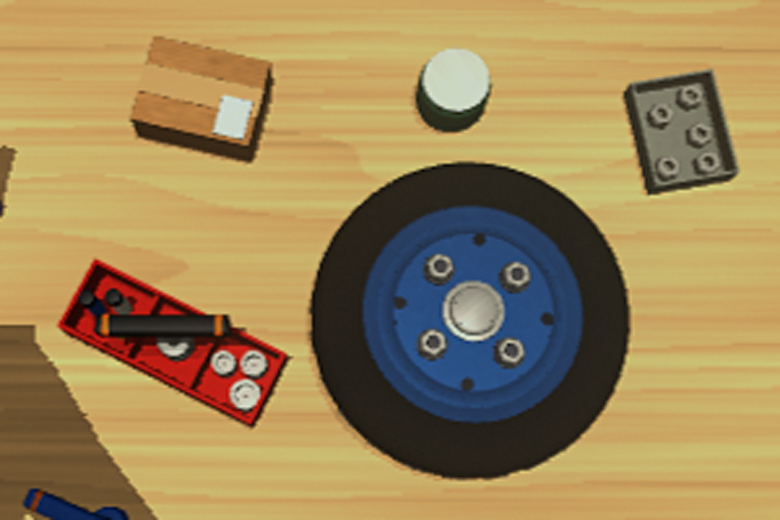

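View pics/s12.png

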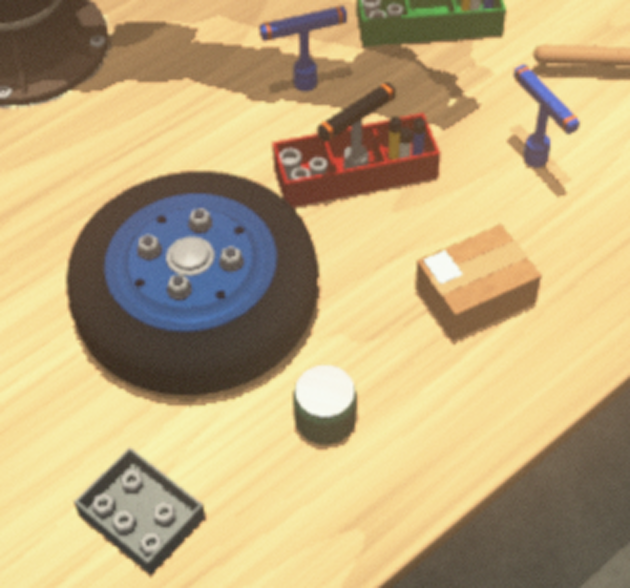

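```bash
python3 -c "
from h import *
print(arm.sign_off()); show()"
```

```text
the job is handed in; nothing more can be done
None
the job is handed in; nothing more can be done
```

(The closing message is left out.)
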